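# Put the paint tins away in the drawer by colour

### The job

Painting is over for today: pull the paint drawer open by its handle, stand every paint tin from the cutting mat upright in the drawer tray of its own colour, and push the drawer fully shut again. Set each tin down rather than dropping it, leave the trays in the drawer, and do not shift the model tank or the other things on the bench.

Things in the scene. Friction and masses are not known exactly. Their poses are not given: they have to be found in the camera images.
- cabinet: low wooden one-drawer paint cabinet, fixed on the bench: 220 mm deep (x), 270 mm wide (y), 70 mm high. Origin: centre of its underside. The drawer front faces its own -x, roughly towards the robot; position and yaw vary. Nothing on its top is over 6 mm high. The drawer opening lets standing tins pass with 9 mm to spare
- paint_drawer (a joint): how far the drawer is pulled out, m: 0 shut, end stop 0.165; slides along the cabinet's -x, stays where left (friction 1.5 N plus 5 N per m/s). The trays are wholly exposed from 0.15. Dark front panel 14 mm thick, 266 mm wide, from 6 to 62 mm above the bench. Low plywood sides and back, top edge 30 mm above the bench like the tray walls; inside 146 mm long (x), 231 mm wide
- drawer_handle (a point): middle of the handle: level steel bar 10 mm thick, 110 mm long, parallel to the drawer front (along the cabinet's y); its axis is 40 mm in front of the front panel (35 mm clear gap behind the bar), 40 mm above the bench and 30 mm below the cabinet top; posts 45 mm either side of the middle. Moves with the drawer; axes as the cabinet's
- drawer_floor (a point): centre of the upper face of the drawer's floor, 16 mm above the bench; moves with the drawer; axes as the cabinet's (x from front to back)
- yellow_tray: yellow plastic lift-out tray, loose in the drawer with 2 mm play, open on top: 142 mm long (its x, along the drawer's slide), 74 mm wide (y), 14 mm high, walls and floor 3 mm. Holds three tins in a row along x. Origin: centre of its underside; tins stand on its floor, 3 mm higher. The three trays lie side by side in an order that varies; hidden while the drawer is shut
- red_tray: red plastic lift-out tray, loose in the drawer with 2 mm play, open on top: 142 mm long (its x, along the drawer's slide), 74 mm wide (y), 14 mm high, walls and floor 3 mm. Holds three tins in a row along x. Origin: centre of its underside; tins stand on its floor, 3 mm higher. The three trays lie side by side in an order that varies; hidden while the drawer is shut
- blue_tray: blue plastic lift-out tray, loose in the drawer with 2 mm play, open on top: 142 mm long (its x, along the drawer's slide), 74 mm wide (y), 14 mm high, walls and floor 3 mm. Holds three tins in a row along x. Origin: centre of its underside; tins stand on its floor, 3 mm higher. The three trays lie side by side in an order that varies; hidden while the drawer is shut
- yellow_tin1: small enamel paint tin, upright cylinder 34 mm across and 32 mm high, about 45 g: bare metal with a yellow lid top and a yellow band round the side. Origin: centre of the underside; z is up its axis. It starts standing on the cutting mat; it may be absent in some starts
- yellow_tin2: small enamel paint tin, upright cylinder 34 mm across and 32 mm high, about 45 g: bare metal with a yellow lid top and a yellow band round the side. Origin: centre of the underside; z is up its axis. It starts standing on the cutting mat; it may be absent in some starts
- yellow_tin3: small enamel paint tin, upright cylinder 34 mm across and 32 mm high, about 45 g: bare metal with a yellow lid top and a yellow band round the side. Origin: centre of the underside; z is up its axis. It starts standing on the cutting mat; it may be absent in some starts
- red_tin1: small enamel paint tin, upright cylinder 34 mm across and 32 mm high, about 45 g: bare metal with a red lid top and a red band round the side. Origin: centre of the underside; z is up its axis. It starts standing on the cutting mat; it may be absent in some starts
- red_tin2: small enamel paint tin, upright cylinder 34 mm across and 32 mm high, about 45 g: bare metal with a red lid top and a red band round the side. Origin: centre of the underside; z is up its axis. It starts standing on the cutting mat; it may be absent in some starts
- blue_tin1: small enamel paint tin, upright cylinder 34 mm across and 32 mm high, about 45 g: bare metal with a blue lid top and a blue band round the side. Origin: centre of the underside; z is up its axis. It starts standing on the cutting mat; it may be absent in some starts
- blue_tin2: small enamel paint tin, upright cylinder 34 mm across and 32 mm high, about 45 g: bare metal with a blue lid top and a blue band round the side. Origin: centre of the underside; z is up its axis. It starts standing on the cutting mat; it may be absent in some starts
- model_tank: finished scale-model tank in sand and dark green, hull 178 mm long (x), 100 mm wide, 68 mm high with the turret; the gun reaches 134 mm from the origin towards its -x. Delicate. Origin: centre of the underside. It stands on the mat behind the tins. Loose. A bystander: leave it alone.
- thinner_jar: round glass thinner jar with black cap, 44 mm across, 56 mm high. Origin: centre of the underside. Loose. A bystander: leave it alone.
- glue_bottle: square amber glue bottle with green cap, 36 mm wide, 56 mm high. Origin: centre of the underside. Loose. A bystander: leave it alone.
- sprue: sand-coloured plastic sprue frame with parts, about 135 by 85 mm, 5 mm thick, lying flat. Origin: centre of the underside. Loose. A bystander: leave it alone.
- hobby_knife: hobby knife lying flat, about 140 mm long (x), 10 mm thick. Origin: underside of the handle, near the middle. Loose. A bystander: leave it alone.
- sanding_stick: flat grey sanding stick with blue face, 150 mm long (x), 18 mm wide, 4 mm thick, left of the drawer. Origin: centre of the underside. Loose. A bystander: leave it alone.
- mat: green A2 cutting mat with a pale grid, 600 mm (x) by 450 mm (y), 2 mm thick, fixed. Origin: centre of the underside. A blue mug with brushes, 72 mm across and about 0.24 m high, stands beyond its far right corner

How it is judged:
On the way, in this order (a step that is already met when the one before it is completed fails the run):
1. the drawer is pulled open by at least 11 cm (value of joint paint_drawer above 0.11 m), for 0.2 s.
2. every tin present stands upright on the floor of the tray of its own colour (x of yellow_tin1 in the frame of yellow_tray between -0.057 and 0.057 m and y of yellow_tin1 in the frame of yellow_tray between -0.022 and 0.022 m and z of yellow_tin1 in the frame of yellow_tray between -0.002 and 0.009 m and angle between each of yellow_tin1, yellow_tin2, yellow_tin3, red_tin1, red_tin2, blue_tin1, blue_tin2's own z axis and vertical below 0.15 rad and x of yellow_tin2 in the frame of yellow_tray between -0.057 and 0.057 m and y of yellow_tin2 in the frame of yellow_tray between -0.022 and 0.022 m and z of yellow_tin2 in the frame of yellow_tray between -0.002 and 0.009 m and x of yellow_tin3 in the frame of yellow_tray between -0.057 and 0.057 m and y of yellow_tin3 in the frame of yellow_tray between -0.022 and 0.022 m and z of yellow_tin3 in the frame of yellow_tray between -0.002 and 0.009 m and x of red_tin1 in the frame of red_tray between -0.057 and 0.057 m and y of red_tin1 in the frame of red_tray between -0.022 and 0.022 m and z of red_tin1 in the frame of red_tray between -0.002 and 0.009 m and x of red_tin2 in the frame of red_tray between -0.057 and 0.057 m and y of red_tin2 in the frame of red_tray between -0.022 and 0.022 m and z of red_tin2 in the frame of red_tray between -0.002 and 0.009 m and x of blue_tin1 in the frame of blue_tray between -0.057 and 0.057 m and y of blue_tin1 in the frame of blue_tray between -0.022 and 0.022 m and z of blue_tin1 in the frame of blue_tray between -0.002 and 0.009 m and x of blue_tin2 in the frame of blue_tray between -0.057 and 0.057 m and y of blue_tin2 in the frame of blue_tray between -0.022 and 0.022 m and z of blue_tin2 in the frame of blue_tray between -0.002 and 0.009 m), for 0.3 s.
At the end, for the whole second after the job is handed in: The drawer is shut to within 6 mm; every tin present stands upright (within 0.15 rad) and at rest on the floor of the tray of its own colour; the three trays lie flat in the drawer; the tank is within 30 mm and the jar, bottle, sprue, knife and sanding stick are within 50 mm of where they began (all of step 2 and value of joint paint_drawer below 0.006 m and linear speed of each of yellow_tin1, yellow_tin2, yellow_tin3, red_tin1, red_tin2, blue_tin1, blue_tin2 below 0.02 m/s and horizontal distance between each of yellow_tray, red_tray, blue_tray and drawer_floor below 0.09 m and height (world z) of each of yellow_tray, red_tray, blue_tray below 0.022 m and distance of model_tank from where it was at the start of the episode below 0.03 m and distance of each of thinner_jar, glue_bottle, sprue, hobby_knife, sanding_stick from where it was at the start of the episode below 0.05 m); the robot touches nothing.
It fails at once if the model tank is shifted by more than 30 mm or tipped (distance of model_tank from where it was at the start of the episode above 0.03 m or angle between model_tank's own z axis and vertical above 0.35 rad).
It fails at once if the thinner jar or glue bottle is knocked over (angle between any of thinner_jar, glue_bottle's own z axis and vertical above 0.8 rad).
It fails at once if a tin is dropped (falls free from more than about 3 cm) ((linear speed of yellow_tin1 above 0.65 m/s and height (world z) of yellow_tin1 above 0.03 m and contact force between yellow_tin1 and the fingers below 0.05 N) or (linear speed of yellow_tin2 above 0.65 m/s and height (world z) of yellow_tin2 above 0.03 m and contact force between yellow_tin2 and the fingers below 0.05 N) or (linear speed of yellow_tin3 above 0.65 m/s and height (world z) of yellow_tin3 above 0.03 m and contact force between yellow_tin3 and the fingers below 0.05 N) or (linear speed of red_tin1 above 0.65 m/s and height (world z) of red_tin1 above 0.03 m and contact force between red_tin1 and the fingers below 0.05 N) or (linear speed of red_tin2 above 0.65 m/s and height (world z) of red_tin2 above 0.03 m and contact force between red_tin2 and the fingers below 0.05 N) or (linear speed of blue_tin1 above 0.65 m/s and height (world z) of blue_tin1 above 0.03 m and contact force between blue_tin1 and the fingers below 0.05 N) or (linear speed of blue_tin2 above 0.65 m/s and height (world z) of blue_tin2 above 0.03 m and contact force between blue_tin2 and the fingers below 0.05 N)).
Of yellow_tin1, yellow_tin2, yellow_tin3, red_tin1, red_tin2, blue_tin1, blue_tin2 only 5 to 7 are there at a start; the rules pass over those that are not, and their reading is None.
At some moment in a run one of yellow_tin1, yellow_tin2, yellow_tin3, red_tin1, red_tin2, blue_tin1, blue_tin2 may be knocked a few centimetres aside while the robot is not near it.
It also fails if it takes over 208 s, if anything falls off the work surface, if the arm or the gripper's body presses on something with over 40 N, if the wrist force passes 120 N, or if a joint passes its speed limit or range.

### The arm

A 7-joint arm with a two-finger parallel gripper is mounted at the origin on the work surface. World frame = base frame: x ahead of the robot, y to its left, z up, the work surface at z = 0. Lengths are in m, angles in rad, forces in N, time in s.
With the tool pointing down it reaches from about 0.4 to 0.9 m from the base axis. Payload 5.5 kg.
Tool frame: the origin (TCP) lies midway between the tips of the shut fingers; the grasp point (between the pads) lies 19 mm behind it; z points along the fingers, x is the direction in which the jaws open and shut, and the axes are right-handed (so a half turn about z gives the same grasp; the last joint's range is limited). The gripper opens to 92 mm and grips with 3 to 60 N. Pads are 19 mm wide; open, the fingers measure 130 mm over their backs; the gripper's body (75 mm by 190 mm) begins 47 mm behind the grasp point.
Start: joints at [1.407, 0.501, -0.427, 1.55, 0.221, 1.138, -0.21], TCP at [0.269, -0.592, 0.227] pointing down, gripper open.
Joint ranges: [-2.88, 2.88], [-0.31, 2.03], [-1.54, 1.56], [0.2, 2.42], [-1.41, 4.55], [0.19, 2.02], [-2.57, 2.57]. Speed limits (rad/s): [2.57, 2.57, 3.14, 3.14, 3.14, 3.14, 3.14].

### API

Orientations are given as [roll, pitch, yaw] about the fixed x, y, z axes, in that order (R = Rz(yaw) Ry(pitch) Rx(roll)).
In Python, from plant import readout, optics, ticket gives the robot as it stands.
- The arm moves only by the tool arm_command, never from a script. Its argument "deltas" is a list of rows, each an object of numbers: "x", "y", "z": the shift along the tool's x, y, z in mm; "twist": the turn about the tool's z in units of 5 degrees (1.0 is 5 degrees). In form: [{"x": .., "y": .., "z": .., "twist": ..}, ...]. A call has exactly 5 rows; each row is the pose to reach, as a shift and turn from the pose commanded when the call began, along the tool's axes at that moment; what a row does not reach only later rows make up. A row lasts 1/10 s, in which the tool goes at most 50 mm and 8.59 degrees, less where a joint would pass 70% of its speed; a pose out of reach is approached as far as the arm can. A call with a gripper value outside its range is refused whole. "jaw" is the opening in per cent of the stroke, from 0 (shut) to 100 (fully open), set as the call begins (left out, the last holds). The fingers move at their own pace and stop on an object; "squeeze" is the grip in N (left out, the last holds). Time passes only in rows, so rows that repeat a pose let the fingers close, or fill a call up. It gives the time, the measured TCP pose, the force and the opening at its end, in the units of the state.
- readout.sense(): the state, without advancing time (a new reading comes with each control period).
- optics.camera(name): name is "side" or "top" or "wrist"; returns a dict with "img" (384x512x3 uint8, red, green, blue), "depth" (384x512 float32, m along the optical axis (not along the pixel's ray), 0 where there is no reading), "camera_matrix" (3x3 intrinsics, pixels), "T" (4x4, takes a point from camera to world coordinates); the wrist camera has in their place "mount" (4x4, takes a point from camera to tool coordinates, whose origin is the TCP and whose axes are the tool frame's). Camera axes: x right, y down, z forward; pixel columns grow to the right and rows downward; lengths in m; the calibration is good to about 2 mm. A picture is of the moment at which its call begins: read the wrist's pose just before it.
- ticket.job_done(): hands the job in, once; it reports no verdict.
The state is a dict: "time": time; "qpos": joint angles; "qd": joint speeds; "effort": joint torques, N m; "position": TCP position; "tcp_rot": TCP orientation; "force": force on the tool from outside, world axes, zero at the start; "wrist_torque": the same for the moment, N m; "width": opening from 0.0 (shut) to 1.0 (fully open).
Only numpy, scipy, OpenCV 4.12 (cv2) and the standard library are available. Lean on these libraries where they do the work, as an engineer would, in place of code of your own. Each camera call takes 0.05 s, during which the arm holds its last target.

## Working session

There is one attempt and no reset: what is moved stays moved. The work goes in short steps, Python scripts to look and compute and a tool call to move; the robot and the scene stay as the last step left them, time stands still between calls to the robot, and variables do not carry over. Pictures are saved under pics/ and viewed, and the job is handed in when it is done.

Besides the shell and the picture viewer there is one more tool, called as name(argument=value, ...), one argument or row to a line, values as JSON. arm_command: Moves the arm, as the interface text tells. Its arguments: {"type":"object","properties":{"deltas":{"type":"array"},"jaw":{"type":"number"},"squeeze":{"type":"number"}},"required":["deltas"]}

```bash
ls; mkdir -p pics; cat > h.py <<'E'
import numpy as np, cv2
from plant import readout, optics, ticket
from scipy.spatial.transform import Rotation as Ro
def Tt(s):
    T=np.eye(4);T[:3,:3]=Ro.from_euler('xyz',s['tcp_rot']).as_matrix();T[:3,3]=s['position'];return T
def cam(n):
    s=readout.sense();c=optics.camera(n)
    if n=='wrist': c['T']=Tt(s)@c['mount']
    return c
def save(c,name): cv2.imwrite('pics/'+name,c['img'][:,:,::-1])
def pts(c):
    K=c['camera_matrix'];d=c['depth'];v,u=np.mgrid[:d.shape[0],:d.shape[1]]
    P=np.stack([(u-K[0,2])/K[0,0]*d,(v-K[1,2])/K[1,1]*d,d],-1)
    return P@c['T'][:3,:3].T+c['T'][:3,3]
def ray(c,u,v,z):
    K=c['camera_matrix'];r=c['T'][:3,:3]@np.array([(u-K[0,2])/K[0,0],(v-K[1,2])/K[1,1],1]);o=c['T'][:3,3]
    return o+r*(z-o[2])/r[2]
E
python3 - <<'E'
from h import *
s=readout.sense();print(s)
for n in['top','side','wrist']:
    c=cam(n);save(c,n+'0.png');print(n,c['T'].round(3),c['camera_matrix'])
E
```

```text
pics
{'time': 0.0, 'qpos': array([ 1.40722443,  0.50182505, -0.42677694,  1.55146947,  0.22084213,
        1.13829185, -0.21028873]), 'qd': array([-0.00037841, -0.00081695, -0.00044851,  0.00069638,  0.00011917,
       -0.00127336, -0.00127656]), 'effort': array([ 3.39383778e-04, -5.66583860e+01, -5.81634834e+00, -2.79105771e+01,
       -6.89228880e-02,  3.07485089e-02,  1.69976743e-04]), 'position': array([ 0.26870496, -0.59108455,  0.22568329]), 'tcp_rot': array([-3.14157695e+00,  1.92993316e-03, -1.14394924e+00]), 'force': array([-0.19321783,  0.49285598, -0.87638467]), 'wrist_torque': array([-0.0171002 , -0.02445044, -0.01172256]), 'width': 1.001796986307049}
top [[ 0.022 -0.983  0.18   0.33 ]
 [-1.    -0.02   0.013 -0.006]
 [-0.009 -0.18  -0.984  1.282]
 [ 0.     0.     0.     1.   ]] [[426.07636581   0.         246.88225013]
 [  0.         426.07636581 193.24306555]
 [  0.           0.           1.        ]]
side [[ 0.998 -0.038  0.056  0.516]
 [-0.067 -0.699  0.712 -0.719]
 [ 0.012 -0.714 -0.7    0.788]
 [ 0.     0.     0.     1.   ]] [[351.46798639   0.         259.24358538]
 [  0.         351.46798639 191.93686433]
 [  0.           0.           1.        ]]
wrist [[ 0.414 -0.876 -0.245  0.336]
 [-0.91  -0.399 -0.111 -0.56 ]
 [-0.001  0.269 -0.963  0.382]
 [ 0.     0.     0.     1.   ]] [[278.58831052   0.         252.08432051]
 [  0.         278.58831052 188.90446375]
 [  0.           0.           1.        ]]
```

View pics/top0.png

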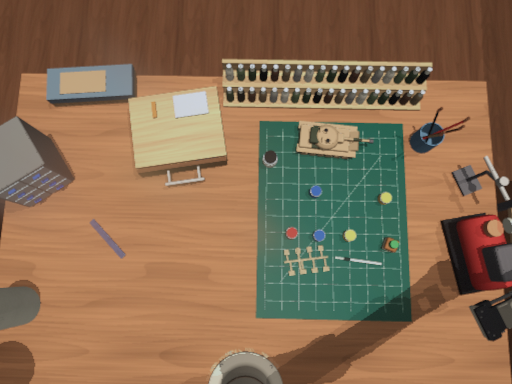

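View pics/side0.png

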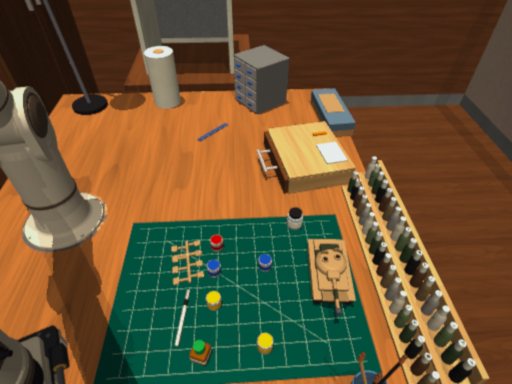

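View pics/wrist0.png

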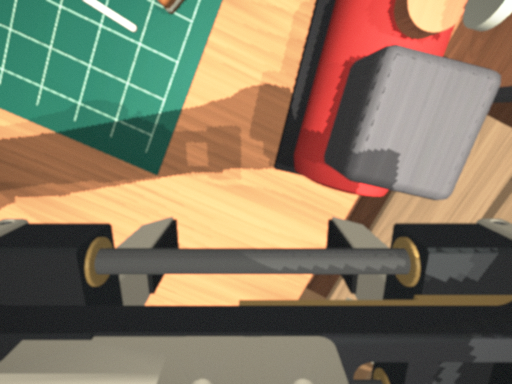

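The top picture shows five tins: red (292,233), blue (319,236) and (316,191), yellow (350,236) and (386,198). The cabinet is at (178,130) with its handle at (185,180). The jar is at (270,158), and the sprue sits near the red and blue tins. Next I measure positions.

```bash
cat >> h.py <<'E'
def tins(c,zt=0.034,amin=15):
    hsv=cv2.cvtColor(c['img'],cv2.COLOR_RGB2HSV);P=pts(c);out=[]
    H,S,V=[hsv[...,i].astype(int) for i in range(3)]
    for n,m in dict(yellow=(H>22)&(H<35)&(S>150)&(V>120),red=((H<6)|(H>174))&(S>150)&(V>100),blue=(H>108)&(H<130)&(S>120)&(V>80)).items():
        m=m&(P[...,2]>zt-.012)&(P[...,2]<zt+.012)
        k,l,st,ce=cv2.connectedComponentsWithStats(m.astype(np.uint8))
        for i in range(1,k):
            if st[i,4]>=amin:
                u,v=ce[i];q=P[l==i]; 
                out.append((n,st[i,4],ray(c,u,v,zt)[:2].round(4),q.mean(0).round(4),(u.round(1),v.round(1))))
    return out
E
python3 - <<'E'
from h import *
for n in['top','side']:
    c=cam(n);print(n)
    for t in tins(c): print(*t)
    P=pts(c)
    if n=='top':
        m=(abs(P[...,2]-.07)<.012)&(P[...,1]>0.02)&(P[...,1]<.4)&(P[...,0]>.3)&(P[...,0]<.75)
        k,l,st,ce=cv2.connectedComponentsWithStats(m.astype(np.uint8));i=1+st[1:,4].argmax();print(st[i],ce[i])
        cn=max(cv2.findContours((l==i).astype(np.uint8),0,2)[0],key=cv2.contourArea)
        b=cv2.boxPoints(cv2.minAreaRect(cn));print(b); print([ray(c,*p,.07).round(4) for p in b])
        m=(abs(P[...,2]-.045)<.012)&(P[...,1]>0.02)&(P[...,1]<.4)&(P[...,0]>.3)&(P[...,0]<.75)
        k,l,st,ce=cv2.connectedComponentsWithStats(m.astype(np.uint8))
        for j in range(1,k):
            if st[j,4]>8:print(st[j],ray(c,*ce[j],.045))
        np.save('hm.npy',P)
        for nm,(u,v) in dict(jar=(270,158),glue=(392,244)).items(): print(nm,P[v-3:v+4,u-3:u+4].reshape(-1,3).mean(0))
        big=cv2.resize(c['img'][130:220,110:260],None,fx=5,fy=5,interpolation=2);cv2.imwrite('pics/cab.png',big[:,:,::-1])
E
```

```text
top
red 60 [ 0.4456 -0.1234] [ 0.4455 -0.1234  0.0343] (np.float64(291.7), np.float64(232.2))
blue 65 [ 0.5718 -0.1945] [ 0.5718 -0.1945  0.0343] (np.float64(315.8), np.float64(190.3))
blue 69 [ 0.4392 -0.203 ] [ 0.4392 -0.203   0.0342] (np.float64(319.0), np.float64(234.9))
[ 131  126   95   48 3672] [175.63208061 146.77042484]
[[130.28351 126.07414]
 [221.54822 116.63295]
 [226.44351 163.95412]
 [135.1788  173.39531]]
[array([0.7487, 0.3625, 0.07  ]), array([0.7834, 0.0909, 0.07  ]), array([0.638 , 0.0717, 0.07  ]), array([0.6043, 0.3377, 0.07  ])]
[138 161  89  25 375] [0.61217086 0.2029494  0.045     ]
jar [ 0.64861491 -0.05414219  0.1075592 ]
glue [ 0.41596781 -0.4074076   0.05548236]
side
yellow 130 [ 0.4445 -0.2964] [ 0.4445 -0.2963  0.034 ] (np.float64(212.8), np.float64(296.6))
yellow 165 [ 0.5586 -0.4047] [ 0.5587 -0.4046  0.0338] (np.float64(265.0), np.float64(339.7))
red 82 [ 0.4482 -0.1261] [ 0.4483 -0.1262  0.0342] (np.float64(216.0), np.float64(238.9))
blue 81 [ 0.5743 -0.1982] [ 0.5743 -0.1982  0.0341] (np.float64(264.8), np.float64(259.0))
blue 86 [ 0.4425 -0.2076] [ 0.4425 -0.2075  0.034 ] (np.float64(213.0), np.float64(264.6))
```

View pics/cab.png

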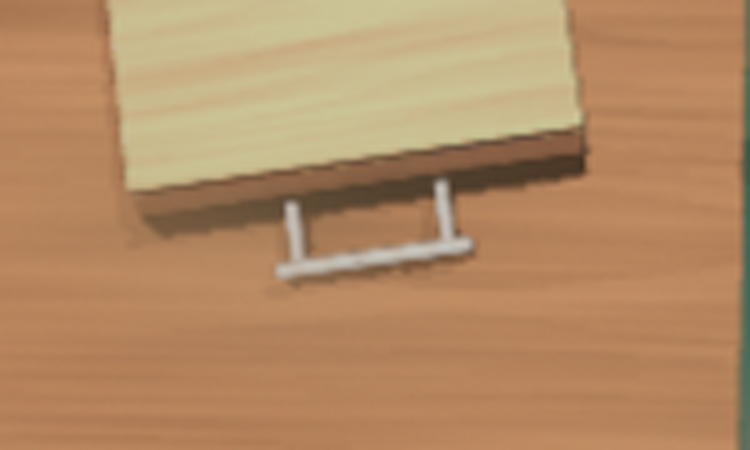

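```bash
cat >> h.py <<'E'
def go(x,y,z,yaw,mod=True):
    """print delta to reach (tool x,y,z mm, twist units)"""
    s=readout.sense();R=Ro.from_euler('xyz',s['tcp_rot']).as_matrix()
    d=R.T@(np.array([x,y,z])-s['position'])*1e3
    cy=np.arctan2(R[1,0],R[0,0]);dy=yaw-cy
    if mod: dy=(dy+np.pi/2)%np.pi-np.pi/2
    print('t',round(s['time'],2),'pos',s['position'].round(4),'yaw',round(cy,3),'q7',s['qpos'][6].round(2),'w',round(s['width'],3),'F',s['force'].round(1))
    print('D x %.1f y %.1f z %.1f twist %.2f'%(*d,-np.degrees(dy)/5))
E
python3 - <<'E'
from h import *
c=cam('top')
a=ray(c,165.6,184.2,.04);b=ray(c,204.2,178.6,.04);print(a,b,np.linalg.norm(a-b),(a+b)/2)
e=ray(c,135.6,168,.07);f=ray(c,226.6,155.4,.07);print(e,f,np.linalg.norm(e-f),(e+f)/2)
for p,q in((a,b),(e,f)):
    d=q-p;print('yaw',np.arctan2(d[0],-d[1]))  # -y axis = q-p
c=cam('side');big=cv2.resize(c['img'][100:200,220:370],None,fx=5,fy=5,interpolation=2);cv2.imwrite('pics/cabs.png',big[:,:,::-1])
E
```

```text
[0.57989404 0.25307609 0.04      ] [0.59929804 0.13864039 0.04      ] 0.11606914042055173 [0.58959604 0.19585824 0.04      ]
[0.62047095 0.33762625 0.07      ] [0.66389642 0.07203236 0.07      ] 0.2691205863481406 [0.64218369 0.20482931 0.07      ]
yaw 0.16796486247543116
yaw 0.162069206459612
```

View pics/cabs.png

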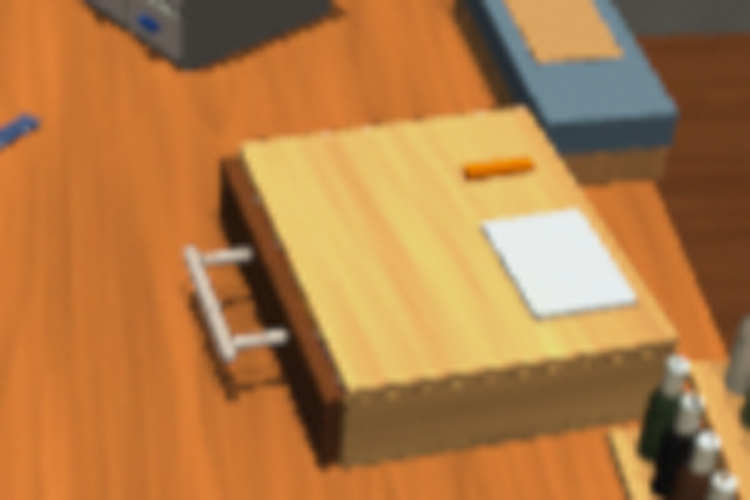

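```bash
python3 - <<'E'
from h import *
c=cam('side')
a=ray(c,258,150,.04);b=ray(c,266.2,171,.04);print(a,b,(a+b)/2)
go(.52,.13,.2,.163)
E
```

```text
[0.58576629 0.24841753 0.04      ] [0.605146   0.13677406 0.04      ] [0.59545615 0.19259579 0.04      ]
t 0.4 pos [ 0.2691 -0.5916  0.2266] yaw -1.144 q7 -0.21 w 0.999 F [-0.3 -0.5 -1.5]
D x -553.0 y -527.2 z 26.7 twist -14.98
```

arm_command(
  deltas=[
    {"x": -35,"y": -33,"z": 2,"twist": -1},
    {"x": -70,"y": -66,"z": 4,"twist": -2},
    {"x": -105,"y": -99,"z": 6,"twist": -3},
    {"x": -140,"y": -132,"z": 8,"twist": -4},
    {"x": -175,"y": -165,"z": 10,"twist": -5},
  ],
  jaw=40,
  squeeze=25,
)

```text
time: 0.9
position: [0.3472, -0.3623, 0.2169]
tcp_rot: [3.141, -0.001, -0.704]
force: [0.9, 0.1, 0.8]
width: 0.615
```

```bash
python3 -c "
from h import *
go(.52,.13,.2,.163)"
```

```text
t 0.9 pos [ 0.3472 -0.3623  0.2169] yaw -0.704 q7 -0.12 w 0.615 F [0.9 0.1 0.8]
D x -187.1 y -487.0 z 16.6 twist -9.94
```

arm_command(
  deltas=[
    {"x": -17,"y": -44,"z": 2,"twist": -1},
    {"x": -34,"y": -88,"z": 4,"twist": -2},
    {"x": -51,"y": -132,"z": 6,"twist": -3},
    {"x": -68,"y": -176,"z": 8,"twist": -4},
    {"x": -85,"y": -220,"z": 10,"twist": -5},
  ],
  jaw=30,
)

```text
time: 1.4
position: [0.4257, -0.1401, 0.2071]
tcp_rot: [3.141, -0.001, -0.268]
force: [0.7, -1.6, -0.1]
width: 0.301
```

```bash
python3 -c "
from h import *
go(.592,.194,.15,.163)"
```

```text
t 1.4 pos [ 0.4257 -0.1401  0.2071] yaw -0.268 q7 -0.19 w 0.301 F [ 0.7 -1.6 -0.1]
D x 71.8 y -366.2 z 56.8 twist -4.94
```

arm_command(
  deltas=[
    {"x": 8,"y": -44,"z": 6,"twist": -1},
    {"x": 17,"y": -88,"z": 12,"twist": -2},
    {"x": 26,"y": -132,"z": 18,"twist": -3},
    {"x": 34,"y": -176,"z": 24,"twist": -4},
    {"x": 43,"y": -220,"z": 30,"twist": -4.9},
  ],
)

```text
time: 1.9
position: [0.5264, 0.0602, 0.1767]
tcp_rot: [3.141, -0.001, 0.159]
force: [0.3, -0.0, 0.5]
width: 0.297
```

```bash
python3 -c "
from h import *
go(.592,.194,.15,.163)"
```

```text
t 1.9 pos [0.5264 0.0602 0.1767] yaw 0.159 q7 -0.39 w 0.297 F [ 0.3 -0.   0.5]
D x 85.9 y -121.7 z 26.6 twist -0.04
```

arm_command(
  deltas=[
    {"x": 28,"y": -40,"z": 9},
    {"x": 57,"y": -80,"z": 18},
    {"x": 86,"y": -122,"z": 27},
    {"x": 86,"y": -122,"z": 27},
    {"x": 86,"y": -122,"z": 27},
  ],
)

```text
validation failed for argument at $.de...
```

```bash
python3 -c "
from h import *
c=cam('wrist');save(c,'w1.png')
c=cam('top');save(c,'t1.png')
go(.592,.194,.15,.163)"
```

```text
t 2.0 pos [0.527  0.0668 0.1769] yaw 0.167 q7 -0.39 w 0.304 F [-0.6  0.1 -0.1]
D x 85.2 y -114.5 z 27.8 twist 0.05
```

View pics/w1.png

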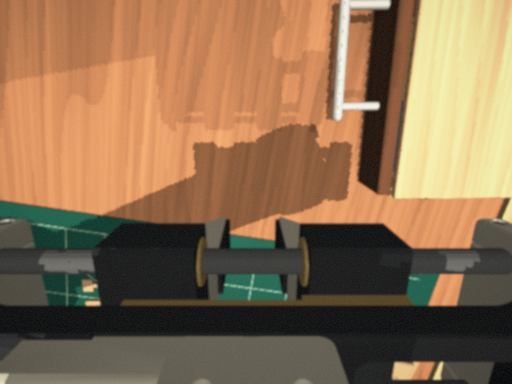

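The move was refused because each row needs "twist". The wrist view shows the handle bar running from (338,112) to (346,2), so I use it to refine the measurement.

```bash
python3 -c "
from h import *
c=cam('wrist');save(c,'w2.png')
a=ray(c,337.5,110,.045);b=ray(c,346,5,.045);print(a,b)
d=a-b;print('yaw',np.arctan2(d[0],-d[1]))
n=np.array([np.cos(.163),np.sin(.163)])
print('proj',a[:2]@n,b[:2]@n,'top',np.array([.5896,.1959])@n,'side',np.array([.5955,.1926])@n)
P=pts(c); 
for v in (30,60,90):
  r=P[v,330:352]; print(r[(r[:,2]>.03)].mean(0), r[:,2].round(3))
"
```

```text
[0.60038123 0.15505925 0.045     ] [0.58529896 0.24587618 0.045     ]
yaw 0.16457125999072186
proj 0.6175859909694545 0.6174413396022337 top 0.6135752741806707 side 0.6188615477622964
[0.58755895 0.22631327 0.0420279 ] [-0.002 -0.001 -0.    -0.002 -0.003 -0.003 -0.002  0.04   0.041  0.042
  0.044  0.044  0.041  0.043  0.043  0.043  0.041  0.041 -0.001 -0.001
 -0.002 -0.002]
[0.59211763 0.20073151 0.04221342] [-0.    -0.003 -0.001 -0.001 -0.001  0.039  0.041  0.041  0.043  0.044
  0.042  0.043  0.044  0.044  0.043  0.04  -0.002 -0.002 -0.002 -0.001
 -0.001 -0.001]
[0.59637751 0.17370234 0.04259229] [-0.002 -0.001 -0.002  0.039  0.041  0.042  0.043  0.043  0.045  0.043
  0.044  0.043  0.043 -0.003 -0.002 -0.001 -0.001 -0.002 -0.003 -0.002
 -0.001 -0.002]
```

```bash
python3 -c "
from h import *
go(.593,.195,.15,.164)"
```

```text
t 2.05 pos [0.526  0.0631 0.1767] yaw 0.163 q7 -0.38 w 0.302 F [0.7 0.1 0.2]
D x 87.5 y -119.2 z 27.0 twist -0.01
```

arm_command(
  deltas=[
    {"x": 28,"y": -40,"z": 9,"twist": 0},
    {"x": 57,"y": -80,"z": 18,"twist": 0},
    {"x": 87,"y": -119,"z": 27,"twist": 0},
    {"x": 87,"y": -119,"z": 27,"twist": 0},
    {"x": 87,"y": -119,"z": 27,"twist": 0},
  ],
)

```text
time: 2.55
position: [0.5927, 0.1901, 0.1492]
tcp_rot: [3.141, 0.001, 0.157]
force: [0.6, -1.6, 0.0]
width: 0.302
```

```bash
python3 -c "
from h import *
go(.593,.195,.021,.164)"
```

```text
t 2.55 pos [0.5927 0.1901 0.1492] yaw 0.157 q7 -0.62 w 0.302 F [ 0.6 -1.6  0. ]
D x 1.2 y -4.9 z 128.2 twist -0.08
```

arm_command(
  deltas=[
    {"x": 1,"y": -3,"z": 30,"twist": -0.05},
    {"x": 1,"y": -3,"z": 60,"twist": -0.05},
    {"x": 1,"y": -3,"z": 80,"twist": -0.05},
    {"x": 1,"y": -3,"z": 80,"twist": -0.05},
    {"x": 1,"y": -3,"z": 80,"twist": -0.05},
  ],
)

```text
time: 3.05
position: [0.594, 0.1907, 0.0704]
tcp_rot: [3.14, 0.0, 0.158]
force: [-0.2, 0.3, 0.6]
width: 0.299
```

```bash
python3 -c "
from h import *
go(.593,.195,.021,.164)
n=np.array([np.cos(.163),np.sin(.163)]);print(readout.sense()['position'][:2]@n)"
```

```text
t 3.05 pos [0.594  0.1907 0.0704] yaw 0.158 q7 -0.68 w 0.299 F [-0.2  0.3  0.6]
D x -0.3 y -4.5 z 49.4 twist -0.07
0.6170493342116494
```

arm_command(
  deltas=[
    {"x": 0,"y": -2,"z": 16,"twist": -0.05},
    {"x": 0,"y": -2,"z": 32,"twist": -0.05},
    {"x": 0,"y": -2,"z": 49,"twist": -0.05},
    {"x": 0,"y": -2,"z": 49,"twist": -0.05},
    {"x": 0,"y": -2,"z": 49,"twist": -0.05},
  ],
)

```text
time: 3.55
position: [0.5926, 0.195, 0.0198]
tcp_rot: [-3.142, 0.002, 0.165]
force: [0.4, -0.2, 0.6]
width: 0.297
```

arm_command(
  deltas=[
    {"x": 0,"y": 0,"z": 0,"twist": 0},
    {"x": 0,"y": 0,"z": 0,"twist": 0},
    {"x": 0,"y": 0,"z": 0,"twist": 0},
    {"x": 0,"y": 0,"z": 0,"twist": 0},
    {"x": 0,"y": 0,"z": 0,"twist": 0},
  ],
  jaw=0,
  squeeze=25,
)

```text
time: 4.05
position: [0.5922, 0.1951, 0.0212]
tcp_rot: [3.141, 0.001, 0.166]
force: [-5.1, -1.5, 6.1]
width: 0.1
```

Bar gripped. Now I pull the drawer.

arm_command(
  deltas=[
    {"x": -15,"y": 0,"z": 0,"twist": 0},
    {"x": -32,"y": 0,"z": 0,"twist": 0},
    {"x": -50,"y": 0,"z": 0,"twist": 0},
    {"x": -67,"y": 0,"z": 0,"twist": 0},
    {"x": -85,"y": 0,"z": 0,"twist": 0},
  ],
)

```text
time: 4.55
position: [0.5107, 0.1811, 0.0212]
tcp_rot: [-3.141, -0.003, 0.164]
force: [1.2, 1.4, -2.0]
width: 0.098
```

arm_command(
  deltas=[
    {"x": -18,"y": 0,"z": 0,"twist": 0},
    {"x": -36,"y": 0,"z": 0,"twist": 0},
    {"x": -54,"y": 0,"z": 0,"twist": 0},
    {"x": -68,"y": 0,"z": 0,"twist": 0},
    {"x": -76,"y": 0,"z": 0,"twist": 0},
  ],
)

```text
time: 5.05
position: [0.4347, 0.1681, 0.0212]
tcp_rot: [3.141, -0.002, 0.165]
force: [2.5, -0.6, -2.2]
width: 0.094
```

```bash
python3 -c "
from h import *
go(.593,.195,.021,.164)
n=np.array([np.cos(.163),np.sin(.163)]);print(readout.sense()['position'][:2]@n)
c=cam('top');save(c,'t2.png');c=cam('side');save(c,'s2.png')"
```

```text
t 5.05 pos [0.4347 0.1681 0.0212] yaw 0.165 q7 -0.87 w 0.094 F [ 2.5 -0.6 -2.2]
D x 160.5 y -0.6 z 0.4 twist 0.01
0.4562478835844758
```

View pics/s2.png

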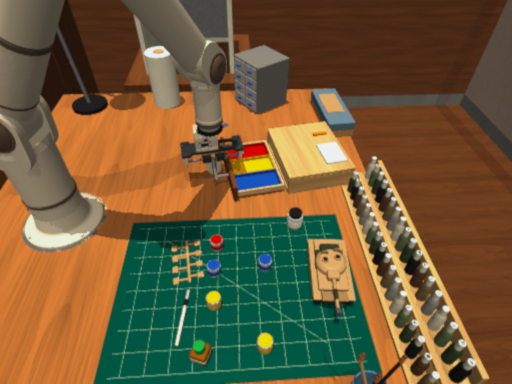

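The drawer is out about 0.16 m. The trays run red (left), yellow (middle), blue (right). I release and lift.

arm_command(
  deltas=[
    {"x": 0,"y": 0,"z": 0,"twist": 0},
    {"x": 0,"y": 0,"z": 0,"twist": 0},
    {"x": 0,"y": 0,"z": 0,"twist": 0},
    {"x": 0,"y": 0,"z": -10,"twist": 0},
    {"x": 0,"y": 0,"z": -30,"twist": 0},
  ],
  jaw=30,
)

```text
time: 5.65
position: [0.4335, 0.1685, 0.0505]
tcp_rot: [-3.141, 0.003, 0.165]
force: [0.8, 0.2, 1.3]
width: 0.298
```

arm_command(
  deltas=[
    {"x": 0,"y": 10,"z": -30,"twist": 0},
    {"x": 0,"y": 40,"z": -60,"twist": 1.5},
    {"x": 0,"y": 80,"z": -80,"twist": 3},
    {"x": 0,"y": 120,"z": -90,"twist": 4.5},
    {"x": 0,"y": 160,"z": -90,"twist": 6},
  ],
)

```text
time: 6.15
position: [0.4624, 0.0096, 0.1432]
tcp_rot: [-3.14, -0.004, -0.363]
force: [1.0, -0.8, -0.0]
width: 0.3
```

```bash
python3 -c "
from h import *
go(.447,-.125,.12,-1.407)
"
```

```text
t 6.15 pos [0.4624 0.0096 0.1432] yaw -0.363 q7 -0.76 w 0.3 F [ 1.  -0.8 -0. ]
D x 33.3 y 131.3 z 23.1 twist 11.96
```

arm_command(
  deltas=[
    {"x": 7,"y": 26,"z": 0,"twist": 1.6},
    {"x": 14,"y": 52,"z": 0,"twist": 3.2},
    {"x": 21,"y": 78,"z": 0,"twist": 4.8},
    {"x": 28,"y": 104,"z": 0,"twist": 6.4},
    {"x": 33,"y": 131,"z": 0,"twist": 8},
  ],
  jaw=60,
)

```text
time: 6.65
position: [0.446, -0.1243, 0.1414]
tcp_rot: [-3.14, -0.0, -1.062]
force: [0.0, 0.5, -0.7]
width: 0.595
```

arm_command(
  deltas=[
    {"x": 0,"y": 0,"z": 0,"twist": 1.6},
    {"x": 0,"y": 0,"z": 0,"twist": 3.2},
    {"x": 0,"y": 0,"z": 0,"twist": 3.96},
    {"x": 0,"y": 0,"z": 0,"twist": 3.96},
    {"x": 0,"y": 0,"z": 0,"twist": 3.96},
  ],
)

```text
time: 7.15
position: [0.4459, -0.1233, 0.1411]
tcp_rot: [-3.141, 0.0, -1.4]
force: [0.3, -0.3, 0.1]
width: 0.594
```

```bash
python3 -c "
from h import *
c=cam('wrist');save(c,'w3.png')
for t in tins(c,amin=40): print(*t)
c=cam('top');save(c,'t3.png')
for t in tins(c): print(*t)
c=cam('side');save(c,'s3.png')
for t in tins(c): print(*t)
go(.447,-.125,.12,-1.407)
"
```

```text
red 635 [ 0.4482 -0.1248] [ 0.4479 -0.1249  0.0331] (np.float64(254.7), np.float64(187.1))
blue 473 [0.5321 0.0769] [0.5318 0.0809 0.0284] (np.float64(42.6), np.float64(56.9))
blue 346 [ 0.4476 -0.2042] [ 0.4473 -0.2046  0.0332] (np.float64(333.3), np.float64(200.8))
yellow 64 [0.5852 0.1626] [0.5862 0.1686 0.0292] (np.float64(259.5), np.float64(167.4))
yellow 131 [ 0.4446 -0.2964] [ 0.4446 -0.2963  0.034 ] (np.float64(212.9), np.float64(296.6))
yellow 164 [ 0.5587 -0.4046] [ 0.5587 -0.4046  0.0341] (np.float64(265.0), np.float64(339.7))
blue 16 [0.5701 0.1372] [0.5708 0.1481 0.0244] (np.float64(255.4), np.float64(172.7))
blue 81 [ 0.5743 -0.1982] [ 0.5743 -0.1983  0.0342] (np.float64(264.8), np.float64(259.0))
blue 85 [ 0.4424 -0.2074] [ 0.4424 -0.2075  0.0341] (np.float64(213.0), np.float64(264.6))
t 7.3 pos [ 0.4458 -0.1234  0.1408] yaw -1.401 q7 -1.39 w 0.598 F [-1.5 -0.4  0.3]
D x 1.8 y -0.9 z 20.8 twist 0.07
```

View pics/w3.png

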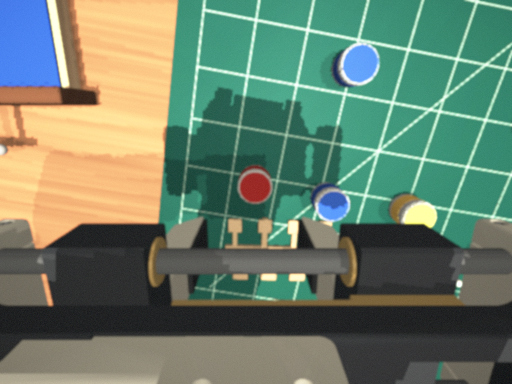

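View pics/t3.png

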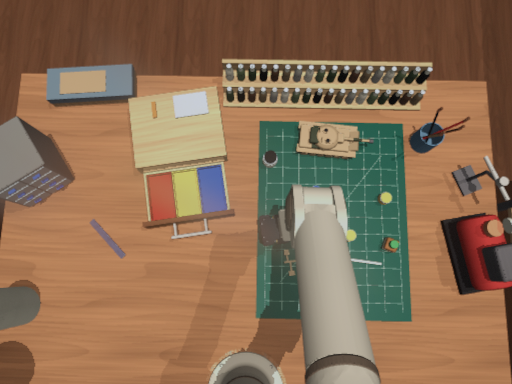

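```bash
python3 - <<'E'
from h import *
c=cam('top');im=c['img'];hsv=cv2.cvtColor(im,cv2.COLOR_RGB2HSV).astype(int);H,S,V=[hsv[...,i] for i in range(3)]
n=np.array([np.cos(.164),np.sin(.164)]);t=np.array([-n[1],n[0]])
for k,m in dict(yellow=(H>22)&(H<35)&(S>150),red=((H<6)|(H>174))&(S>150),blue=(H>108)&(H<130)&(S>120)).items():
    m=m.astype(np.uint8);m[:155]=0;m[228:]=0;m[:,:140]=0;m[:,235:]=0
    kk,l,st,ce=cv2.connectedComponentsWithStats(m);i=1+st[1:,4].argmax()
    v,u=np.where(l==i);
    for z in(.02,.03):
        q=np.array([ray(c,a,b,z)[:2] for a,b in zip(u,v)]);a=q@n;b=q@t
        print(k,st[i],z,'n',np.percentile(a,[1,50,99]).round(4),'t',np.percentile(b,[2,50,98]).round(4), 'c',q.mean(0).round(4))
h=np.array([.593,.195]);print('handle t',h@t,'n',h@n)
c=cam('side');im=c['img'];hsv=cv2.cvtColor(im,cv2.COLOR_RGB2HSV).astype(int);H,S,V=[hsv[...,i] for i in range(3)]
for k,m in dict(yellow=(H>22)&(H<35)&(S>150),red=((H<6)|(H>174))&(S>150),blue=(H>108)&(H<130)&(S>120)).items():
    m=m.astype(np.uint8);m[:130]=0;m[200:]=0;m[:,:210]=0;m[:,300:]=0
    kk,l,st,ce=cv2.connectedComponentsWithStats(m);i=1+st[1:,4].argmax()
    v,u=np.where(l==i);q=np.array([ray(c,a,b,.02)[:2] for a,b in zip(u,v)]);a=q@n;b=q@t
    print(k,st[i],'n',np.percentile(a,[1,50,99]).round(4),'t',np.percentile(b,[2,50,98]).round(4))
go(.4475,-.125,.016,-1.407)
E
```

```text
Traceback (most recent call last):
ValueError: attempt to get argmax of an empty sequence
```

```bash
sed -i 's/(H>22)&(H<35)/(H>20)\&(H<40)/' h.py; cat > tr.py <<'E'
from h import *
n=np.array([np.cos(.164),np.sin(.164)]);t=np.array([-n[1],n[0]])
h=np.array([.593,.195]);print('handle t',h@t,'n',h@n)
for nm,(r0,r1,c0,c1) in dict(top=(155,228,140,235),side=(130,200,210,300)).items():
  c=cam(nm);im=c['img'];hsv=cv2.cvtColor(im,cv2.COLOR_RGB2HSV).astype(int);H,S,V=[hsv[...,i] for i in range(3)]
  if nm=='top': print(hsv[190,186],hsv[235,350])
  for k,m in dict(yellow=(H>25)&(H<42)&(S>150),red=((H<6)|(H>174))&(S>150),blue=(H>108)&(H<130)&(S>120)).items():
    m=m.astype(np.uint8);m[:r0]=0;m[r1:]=0;m[:,:c0]=0;m[:,c1:]=0
    kk,l,st,ce=cv2.connectedComponentsWithStats(m);i=1+st[1:,4].argmax() if kk>1 else 0
    v,u=np.where(l==i);
    q=np.array([ray(c,a,b,.025)[:2] for a,b in zip(u,v)]);a=q@n;b=q@t
    print(nm,k,st[i],'n',np.percentile(a,[1,50,99]).round(4),'t',np.percentile(b,[2,50,98]).round(4), 'c',q.mean(0).round(4))
E
python3 tr.py; python3 -c "
from h import *
go(.4475,-.125,.016,-1.407)"
```

```text
handle t 0.09556687472664738 n 0.6168800308447189
[ 28 110 194] [ 31 110 200]
top yellow [     0      0    512    384 196608] n [-0.0158  0.556   1.2292] t [-0.8777 -0.1075  0.6263] c [ 0.5823 -0.0135]
top red [151 204  24  17 236] n [0.5147 0.5301 0.559 ] t [0.1454 0.1843 0.2073] c [0.4951 0.2659]
top blue [199 165  24  23 286] n [0.5883 0.6266 0.6476] t [-0.012   0.0099  0.0482] c [0.6141 0.1142]
side yellow [232 158  41  16 408] n [0.5201 0.5826 0.6472] t [0.0643 0.0899 0.1166] c [0.5605 0.1841]
side red [228 143  40  16 430] n [0.5191 0.5845 0.6518] t [0.1446 0.1742 0.2057] c [0.5484 0.2676]
side blue [236 170  45  20 610] n [0.5195 0.5855 0.6536] t [-0.0119  0.0196  0.0536] c [0.5748 0.1154]
t 7.45 pos [ 0.4456 -0.1235  0.1407] yaw -1.402 q7 -1.39 w 0.602 F [ 0.1  1.3 -1. ]
D x 1.8 y -1.6 z 124.7 twist 0.06
```

arm_command(
  deltas=[
    {"x": 2,"y": -2,"z": 30,"twist": 0},
    {"x": 2,"y": -2,"z": 65,"twist": 0},
    {"x": 2,"y": -2,"z": 95,"twist": 0},
    {"x": 2,"y": -2,"z": 115,"twist": 0},
    {"x": 2,"y": -2,"z": 125,"twist": 0},
  ],
)

```text
time: 7.95
position: [0.4467, -0.1247, 0.0139]
tcp_rot: [3.139, 0.002, -1.402]
force: [-0.3, -0.6, -0.7]
width: 0.6
```

arm_command(
  deltas=[
    {"x": 0,"y": 0,"z": 0,"twist": 0},
    {"x": 0,"y": 0,"z": 0,"twist": 0},
    {"x": 0,"y": 0,"z": 0,"twist": 0},
    {"x": 0,"y": 0,"z": 0,"twist": 0},
    {"x": 0,"y": 0,"z": 0,"twist": 0},
  ],
  jaw=0,
  squeeze=15,
)

```text
time: 8.45
position: [0.449, -0.1255, 0.0168]
tcp_rot: [-3.14, -0.001, -1.402]
force: [-0.4, -0.5, 6.2]
width: 0.367
```

```bash
python3 -c "
from h import *
go(.4475,-.125,.016,-1.407)
c=cam('wrist');save(c,'w4.png')
"
```

```text
t 8.45 pos [ 0.449  -0.1255  0.0168] yaw -1.402 q7 -1.56 w 0.367 F [-0.4 -0.5  6.2]
D x -0.8 y 1.4 z 0.8 twist 0.05
```

View pics/w4.png

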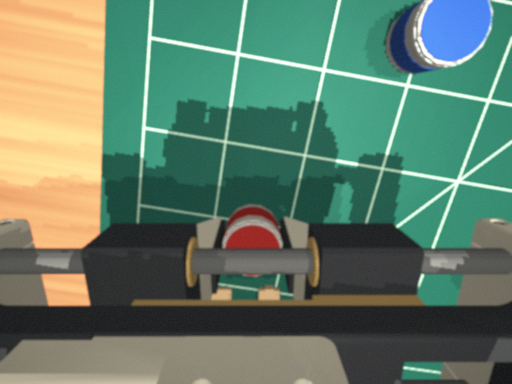

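```bash
cat >> h.py <<'E'
NX=np.array([np.cos(.164),np.sin(.164)]);TY=np.array([-NX[1],NX[0]])
def dr(n,t): return NX*n+TY*t
E
python3 -c "
from h import *
p=dr(.585,.173);print(p)
go(*p,.125,-1.407)"
```

```text
[0.54890555 0.26618922]
t 8.5 pos [ 0.4491 -0.1255  0.0168] yaw -1.402 q7 -1.56 w 0.362 F [0.4 0.  7.6]
D x -369.3 y -164.3 z -108.3 twist 0.05
```

arm_command(
  deltas=[
    {"x": 0,"y": 0,"z": -15,"twist": 0},
    {"x": 0,"y": 0,"z": -40,"twist": 0},
    {"x": 0,"y": 0,"z": -70,"twist": 0},
    {"x": 0,"y": 0,"z": -100,"twist": 0},
    {"x": 0,"y": 0,"z": -108,"twist": 0},
  ],
)

```text
time: 9.0
position: [0.4499, -0.1257, 0.1267]
tcp_rot: [-3.137, -0.003, -1.402]
force: [0.9, 0.0, 0.2]
width: 0.363
```

```bash
python3 -c "
from h import *
p=dr(.585,.173);print(p)
go(*p,.125,-1.407)"
```

```text
[0.54890555 0.26618922]
t 9.0 pos [ 0.4499 -0.1257  0.1267] yaw -1.402 q7 -1.42 w 0.363 F [0.9 0.  0.2]
D x -369.8 y -163.3 z 1.4 twist 0.05
```

arm_command(
  deltas=[
    {"x": -20,"y": -9,"z": 0,"twist": 0},
    {"x": -60,"y": -26,"z": 0,"twist": 0},
    {"x": -100,"y": -44,"z": 0,"twist": 0},
    {"x": -140,"y": -62,"z": 0,"twist": 0},
    {"x": -180,"y": -80,"z": 0,"twist": 0},
  ],
)

```text
time: 9.5
position: [0.4964, 0.0668, 0.1232]
tcp_rot: [3.141, -0.0, -1.403]
force: [1.3, 0.1, -1.5]
width: 0.366
```

arm_command(
  deltas=[
    {"x": -40,"y": -18,"z": 0,"twist": 0},
    {"x": -80,"y": -36,"z": 0,"twist": 0},
    {"x": -120,"y": -53,"z": 0,"twist": 0},
    {"x": -150,"y": -67,"z": 0,"twist": 0},
    {"x": -160,"y": -71,"z": 0,"twist": 0},
  ],
)

```text
time: 10.0
position: [0.5393, 0.2403, 0.1233]
tcp_rot: [-3.141, 0.003, -1.397]
force: [-1.2, -0.0, -1.2]
width: 0.364
```

```bash
python3 -c "
from h import *
p=dr(.585,.173);print(p)
go(*p,.125,-1.407)
c=cam('wrist');save(c,'w5.png')"
```

```text
[0.54890555 0.26618922]
t 10.0 pos [0.5393 0.2403 0.1233] yaw -1.397 q7 -2.17 w 0.364 F [-1.2 -0.  -1.2]
D x -23.9 y -14.0 z -1.6 twist 0.11
```

View pics/w5.png

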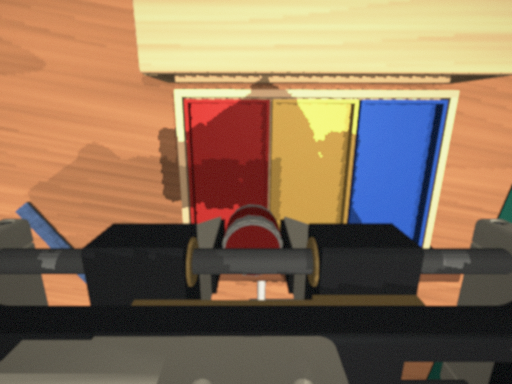

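```bash
python3 -c "
from h import *
c=cam('wrist')
for p in [(177,92),(185,98),(270,100),(355,100),(447,100),(458,92),(187,220),(351,215),(425,245)]:
  q=ray(c,*p,.03);print(p,'n %.4f t %.4f'%(q[:2]@NX,q[:2]@TY))
"
```

```text
(177, 92) n 0.6599 t 0.2144
(185, 98) n 0.6551 t 0.2079
(270, 100) n 0.6542 t 0.1353
(355, 100) n 0.6549 t 0.0627
(447, 100) n 0.6557 t -0.0158
(458, 92) n 0.6622 t -0.0239
(187, 220) n 0.5435 t 0.2121
(351, 215) n 0.5502 t 0.0551
(425, 245) n 0.5195 t -0.0211
```

```bash
python3 -c "
from h import *
p=dr(.583,.171);print(p)
go(*p,.0345,-1.407)"
```

```text
[0.54725892 0.26388952]
t 10.1 pos [0.539  0.2373 0.123 ] yaw -1.399 q7 -2.17 w 0.365 F [-0.1  0.1 -1.4]
D x -24.7 y -12.8 z 88.5 twist 0.09
```

arm_command(
  deltas=[
    {"x": -12,"y": -6,"z": 0,"twist": 0},
    {"x": -24,"y": -13,"z": 10,"twist": 0},
    {"x": -24,"y": -13,"z": 35,"twist": 0},
    {"x": -24,"y": -13,"z": 60,"twist": 0},
    {"x": -24,"y": -13,"z": 70,"twist": 0},
  ],
)

```text
time: 10.6
position: [0.5473, 0.2596, 0.0507]
tcp_rot: [3.138, -0.002, -1.403]
force: [0.1, -0.5, 0.0]
width: 0.365
```

```bash
python3 -c "
from h import *
p=dr(.583,.171);print(p)
go(*p,.0342,-1.407)"
```

```text
[0.54725892 0.26388952]
t 10.6 pos [0.5473 0.2596 0.0507] yaw -1.403 q7 -2.25 w 0.365 F [ 0.1 -0.5  0. ]
D x -4.2 y -0.8 z 16.5 twist 0.04
```

arm_command(
  deltas=[
    {"x": -1,"y": 0,"z": 5,"twist": 0},
    {"x": -1,"y": 0,"z": 9,"twist": 0},
    {"x": -1,"y": 0,"z": 13,"twist": 0},
    {"x": -1,"y": 0,"z": 16,"twist": 0},
    {"x": -1,"y": 0,"z": 16,"twist": 0},
  ],
)

```text
time: 11.1
position: [0.5487, 0.2621, 0.0379]
tcp_rot: [-3.141, -0.0, -1.403]
force: [0.1, -0.4, -0.7]
width: 0.364
```

```bash
python3 -c "
from h import *
p=dr(.583,.171);print(p)
go(*p,.0342,-1.407)"
```

```text
[0.54725892 0.26388952]
t 11.1 pos [0.5487 0.2621 0.0379] yaw -1.403 q7 -2.26 w 0.364 F [ 0.1 -0.4 -0.7]
D x -2.0 y 1.1 z 3.7 twist 0.05
```

arm_command(
  deltas=[
    {"x": 0,"y": 0,"z": 1,"twist": 0},
    {"x": 0,"y": 0,"z": 2,"twist": 0},
    {"x": 0,"y": 0,"z": 3,"twist": 0},
    {"x": 0,"y": 0,"z": 4,"twist": 0},
    {"x": 0,"y": 0,"z": 4,"twist": 0},
  ],
)

```text
time: 11.6
position: [0.5485, 0.2621, 0.0339]
tcp_rot: [-3.141, -0.0, -1.402]
force: [-0.0, 0.0, 1.0]
width: 0.365
```

arm_command(
  deltas=[
    {"x": 0,"y": 0,"z": 0,"twist": 0},
    {"x": 0,"y": 0,"z": 0,"twist": 0},
    {"x": 0,"y": 0,"z": 0,"twist": 0},
    {"x": 0,"y": 0,"z": -10,"twist": 0},
    {"x": 0,"y": 0,"z": -40,"twist": 0},
  ],
  jaw=60,
)

```text
time: 12.1
position: [0.5462, 0.2609, 0.0719]
tcp_rot: [3.136, -0.001, -1.402]
force: [-0.2, 0.3, -0.6]
width: 0.597
```

arm_command(
  deltas=[
    {"x": 10,"y": 0,"z": -30,"twist": 0},
    {"x": 50,"y": 10,"z": -50,"twist": 0},
    {"x": 95,"y": 20,"z": -60,"twist": 0},
    {"x": 140,"y": 40,"z": -60,"twist": 0},
    {"x": 185,"y": 60,"z": -60,"twist": 0},
  ],
)

```text
time: 12.6
position: [0.5206, 0.0681, 0.1351]
tcp_rot: [-3.139, -0.001, -1.402]
force: [0.5, -0.0, -0.2]
width: 0.601
```

```bash
python3 -c "
from h import *
go(.443,-.2055,.12,-1.407)
c=cam('side');save(c,'s6.png')
for t in tins(c): print(*t)
cv2.imwrite('pics/s6c.png',cv2.resize(c['img'][120:320,180:330],None,fx=4,fy=4,interpolation=2)[:600,:,::-1])"
```

```text
t 12.6 pos [0.5206 0.0681 0.1351] yaw -1.402 q7 -1.86 w 0.601 F [ 0.5 -0.  -0.2]
D x 256.7 y 122.5 z 15.0 twist 0.06
yellow 63 [0.6046 0.1774] [0.6056 0.1848 0.0283] (np.float64(265.0), np.float64(164.3))
yellow 131 [ 0.4446 -0.2964] [ 0.4446 -0.2962  0.0339] (np.float64(212.9), np.float64(296.6))
yellow 165 [ 0.5586 -0.4047] [ 0.5586 -0.4047  0.0341] (np.float64(265.0), np.float64(339.7))
blue 26 [0.603  0.1425] [0.6041 0.1533 0.0245] (np.float64(265.3), np.float64(171.3))
blue 71 [ 0.5537 -0.1593] [ 0.5537 -0.1594  0.0342] (np.float64(255.8), np.float64(247.0))
blue 85 [ 0.4425 -0.2074] [ 0.4425 -0.2075  0.0341] (np.float64(213.0), np.float64(264.6))
```

View pics/s6c.png

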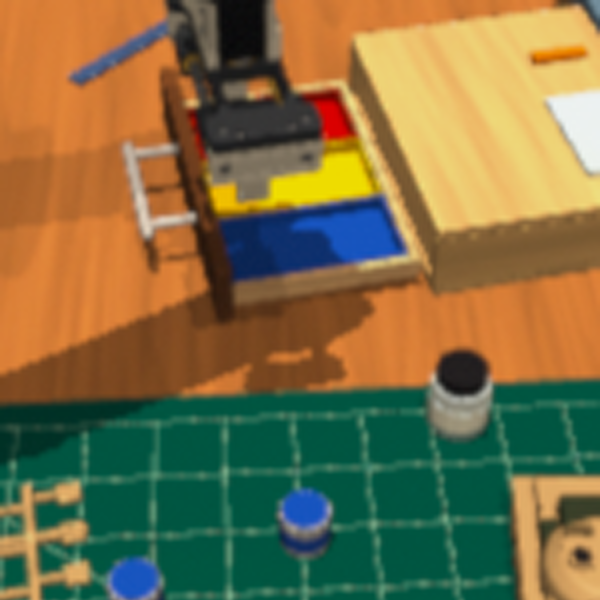

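The blue tin was knocked from (.574,-.198) to (.554,-.159), and it is still standing. Next I go for blue at (.443,-.206).

arm_command(
  deltas=[
    {"x": 30,"y": 14,"z": 0,"twist": 0},
    {"x": 75,"y": 36,"z": 0,"twist": 0},
    {"x": 120,"y": 57,"z": 0,"twist": 0},
    {"x": 165,"y": 79,"z": 0,"twist": 0},
    {"x": 205,"y": 98,"z": 0,"twist": 0},
  ],
)

```text
time: 13.15
position: [0.4574, -0.1511, 0.1345]
tcp_rot: [-3.141, -0.001, -1.403]
force: [0.7, -0.9, -0.0]
width: 0.597
```

arm_command(
  deltas=[
    {"x": 25,"y": 12,"z": 0,"twist": 0},
    {"x": 50,"y": 24,"z": 0,"twist": 0},
    {"x": 50,"y": 24,"z": 0,"twist": 0},
    {"x": 50,"y": 24,"z": 0,"twist": 0},
    {"x": 50,"y": 24,"z": 0,"twist": 0},
  ],
)

```text
time: 13.65
position: [0.4434, -0.2009, 0.1341]
tcp_rot: [-3.141, 0.0, -1.401]
force: [-0.5, 0.6, -0.2]
width: 0.601
```

```bash
python3 -c "
from h import *
c=cam('wrist');save(c,'w7.png')
for t in tins(c,amin=40): print(*t)
go(.443,-.2055,.0155,-1.407)
c=cam('top');save(c,'t7.png')"
```

```text
blue 675 [ 0.4426 -0.2053] [ 0.4423 -0.2053  0.0332] (np.float64(257.2), np.float64(192.7))
t 13.7 pos [ 0.4435 -0.2007  0.134 ] yaw -1.4 q7 -1.26 w 0.603 F [0.8 0.2 0.2]
D x 4.7 y 1.4 z 118.5 twist 0.08
```

View pics/t7.png

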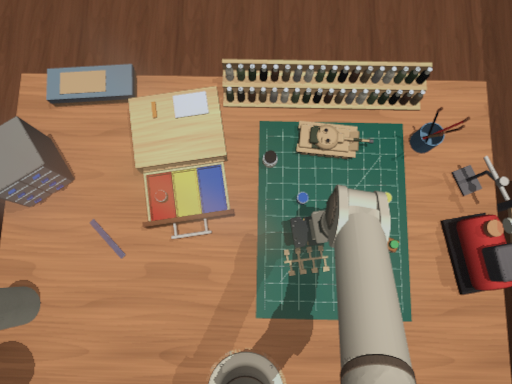

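View pics/w7.png

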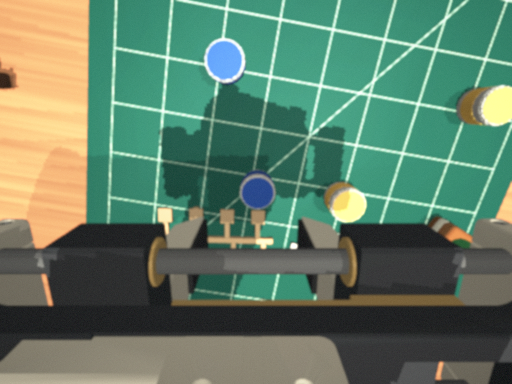

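Red tin stands in its tray at (161,196). The blue tin below the gripper is at (257,192), right beside the sprue stubs, but the fingertips will stay above the sprue.

arm_command(
  deltas=[
    {"x": 5,"y": 1,"z": 30,"twist": 0},
    {"x": 5,"y": 1,"z": 60,"twist": 0},
    {"x": 5,"y": 1,"z": 90,"twist": 0},
    {"x": 5,"y": 1,"z": 110,"twist": 0},
    {"x": 5,"y": 1,"z": 117,"twist": 0},
  ],
)

```text
time: 14.25
position: [0.4417, -0.2054, 0.0148]
tcp_rot: [3.139, 0.003, -1.4]
force: [-0.5, -0.2, 0.3]
width: 0.602
```

arm_command(
  deltas=[
    {"x": 0,"y": 0,"z": 0,"twist": 0},
    {"x": 0,"y": 0,"z": 0,"twist": 0},
    {"x": 0,"y": 0,"z": 0,"twist": 0},
    {"x": 0,"y": 0,"z": 0,"twist": 0},
    {"x": 0,"y": 0,"z": 0,"twist": 0},
  ],
  jaw=0,
)

```text
time: 14.75
position: [0.4437, -0.2075, 0.0179]
tcp_rot: [-3.14, -0.001, -1.402]
force: [-0.0, -0.0, 7.4]
width: 0.363
```

```bash
python3 -c "
from h import *
p=dr(.615,.02);go(*p,.125,-1.407)"
```

```text
t 14.75 pos [ 0.4437 -0.2075  0.0179] yaw -1.402 q7 -1.39 w 0.363 F [-0.  -0.   7.4]
D x -296.1 y -212.7 z -107.1 twist 0.05
```

arm_command(
  deltas=[
    {"x": 0,"y": 0,"z": -15,"twist": 0},
    {"x": 0,"y": 0,"z": -40,"twist": 0},
    {"x": -10,"y": -7,"z": -75,"twist": 0},
    {"x": -35,"y": -25,"z": -100,"twist": 0},
    {"x": -70,"y": -50,"z": -108,"twist": 0},
  ],
)

```text
time: 15.25
position: [0.4816, -0.1321, 0.1284]
tcp_rot: [-3.138, -0.004, -1.408]
force: [0.7, -0.2, -0.5]
width: 0.367
```

arm_command(
  deltas=[
    {"x": -35,"y": -25,"z": 0,"twist": 0},
    {"x": -70,"y": -50,"z": 0,"twist": 0},
    {"x": -105,"y": -75,"z": 0,"twist": 0},
    {"x": -140,"y": -100,"z": 0,"twist": 0},
    {"x": -175,"y": -125,"z": 0,"twist": 0},
  ],
)

```text
time: 15.75
position: [0.5746, 0.0649, 0.1259]
tcp_rot: [-3.141, -0.0, -1.403]
force: [1.0, -0.3, -1.1]
width: 0.362
```

```bash
python3 -c "
from h import *
p=dr(.615,.02);go(*p,.125,-1.407)"
```

```text
t 15.75 pos [0.5746 0.0649 0.1259] yaw -1.403 q7 -1.85 w 0.362 F [ 1.  -0.3 -1.1]
D x -49.7 y -37.7 z 0.9 twist 0.05
```

arm_command(
  deltas=[
    {"x": -25,"y": -19,"z": 0,"twist": 0},
    {"x": -49,"y": -37,"z": 5,"twist": 0},
    {"x": -49,"y": -37,"z": 30,"twist": 0},
    {"x": -49,"y": -37,"z": 55,"twist": 0},
    {"x": -49,"y": -37,"z": 75,"twist": 0},
  ],
)

```text
time: 16.25
position: [0.6018, 0.118, 0.0494]
tcp_rot: [3.141, -0.0, -1.402]
force: [-0.5, -0.9, 0.4]
width: 0.362
```

```bash
python3 -c "
from h import *
p=dr(.615,.02);go(*p,.035,-1.407)"
```

```text
t 16.25 pos [0.6018 0.118  0.0494] yaw -1.402 q7 -1.99 w 0.362 F [-0.5 -0.9  0.4]
D x -1.8 y -2.0 z 14.4 twist 0.06
```

arm_command(
  deltas=[
    {"x": -1,"y": -1,"z": 4,"twist": 0},
    {"x": -1,"y": -1,"z": 8,"twist": 0},
    {"x": -1,"y": -1,"z": 11,"twist": 0},
    {"x": -1,"y": -1,"z": 14,"twist": 0},
    {"x": -1,"y": -1,"z": 14,"twist": 0},
  ],
)

```text
time: 16.75
position: [0.6035, 0.1192, 0.0362]
tcp_rot: [-3.141, -0.0, -1.402]
force: [0.6, -0.4, -0.6]
width: 0.365
```

```bash
python3 -c "
from h import *
p=dr(.615,.02);go(*p,.035,-1.407)"
```

```text
t 16.75 pos [0.6035 0.1192 0.0362] yaw -1.402 q7 -2.0 w 0.365 F [ 0.6 -0.4 -0.6]
D x -0.9 y -0.2 z 1.2 twist 0.05
```

arm_command(
  deltas=[
    {"x": 0,"y": 0,"z": 1,"twist": 0},
    {"x": 0,"y": 0,"z": 1.5,"twist": 0},
    {"x": 0,"y": 0,"z": 2,"twist": 0},
    {"x": 0,"y": 0,"z": 2,"twist": 0},
    {"x": 0,"y": 0,"z": 2,"twist": 0},
  ],
)

```text
time: 17.25
position: [0.604, 0.1194, 0.0349]
tcp_rot: [-3.14, -0.0, -1.402]
force: [-0.5, -0.1, 5.0]
width: 0.367
```

arm_command(
  deltas=[
    {"x": 0,"y": 0,"z": 0,"twist": 0},
    {"x": 0,"y": 0,"z": 0,"twist": 0},
    {"x": 0,"y": 0,"z": 0,"twist": 0},
    {"x": 0,"y": 0,"z": -10,"twist": 0},
    {"x": 0,"y": 0,"z": -40,"twist": 0},
  ],
  jaw=60,
)

```text
time: 17.75
position: [0.6006, 0.1186, 0.0717]
tcp_rot: [3.135, 0.0, -1.402]
force: [0.4, 0.9, 0.7]
width: 0.598
```

arm_command(
  deltas=[
    {"x": 15,"y": 5,"z": -30,"twist": 0},
    {"x": 50,"y": 15,"z": -55,"twist": 0},
    {"x": 95,"y": 30,"z": -60,"twist": 0},
    {"x": 140,"y": 40,"z": -60,"twist": 0},
    {"x": 180,"y": 55,"z": -60,"twist": 0},
  ],
)

```text
time: 18.25
position: [0.5797, -0.0698, 0.1351]
tcp_rot: [-3.139, -0.001, -1.403]
force: [0.1, -0.2, -0.9]
width: 0.601
```

```bash
python3 -c "
from h import *
go(.553,-.159,.135,-1.407)
c=cam('side');save(c,'s8.png')
for t in tins(c): print(*t)
cv2.imwrite('pics/s8c.png',cv2.resize(c['img'][120:320,180:330],None,fx=4,fy=4,interpolation=2)[:600,:,::-1])"
```

```text
t 18.25 pos [ 0.5797 -0.0698  0.1351] yaw -1.403 q7 -1.61 w 0.601 F [ 0.1 -0.2 -0.9]
D x 83.5 y 41.2 z 0.1 twist 0.05
yellow 21 [0.514 0.205] [0.514  0.2151 0.0257] (np.float64(237.6), np.float64(160.0))
yellow 20 [0.53   0.1422] [0.5301 0.1468 0.03  ] (np.float64(243.0), np.float64(172.1))
yellow 130 [ 0.4446 -0.2965] [ 0.4446 -0.2965  0.0342] (np.float64(212.9), np.float64(296.6))
yellow 162 [ 0.5585 -0.4047] [ 0.5585 -0.4047  0.034 ] (np.float64(264.9), np.float64(339.7))
blue 76 [ 0.5535 -0.159 ] [ 0.5535 -0.1591  0.0343] (np.float64(255.7), np.float64(246.9))
```

View pics/s8c.png

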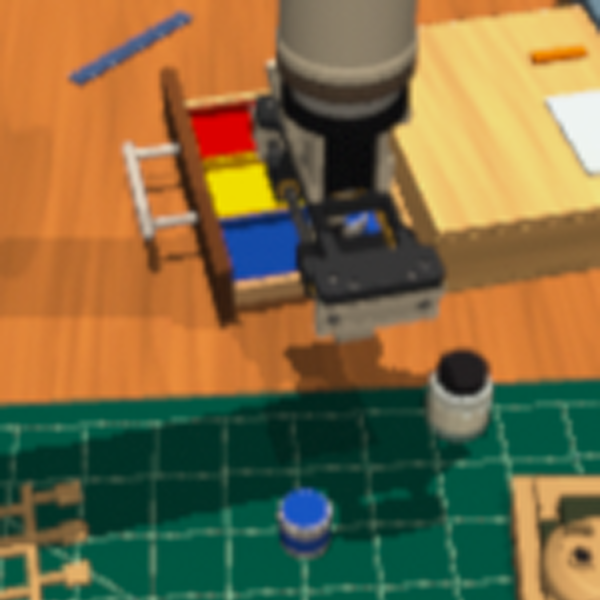

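arm_command(
  deltas=[
    {"x": 28,"y": 14,"z": 0,"twist": 0},
    {"x": 56,"y": 28,"z": 0,"twist": 0},
    {"x": 84,"y": 41,"z": 0,"twist": 0},
    {"x": 84,"y": 41,"z": 0,"twist": 0},
    {"x": 84,"y": 41,"z": 0,"twist": 0},
  ],
)

```text
time: 18.8
position: [0.5528, -0.1576, 0.1342]
tcp_rot: [-3.141, -0.0, -1.404]
force: [0.3, -0.1, 0.1]
width: 0.599
```

```bash
python3 -c "
from h import *
c=cam('wrist');save(c,'w9.png')
T=[t for t in tins(c,amin=40)]
for t in T: print(*t)
b=[t for t in T if t[0]=='blue'];b=min(b,key=lambda t:abs(t[4][0]-256)+abs(t[4][1]-190))
go(*b[2],.0155,-1.407)
c=cam('top');save(c,'t9.png')"
```

```text
blue 376 [0.5428 0.0708] [0.54   0.0759 0.0278] (np.float64(9.2), np.float64(162.1))
blue 681 [ 0.5539 -0.157 ] [ 0.5536 -0.157   0.0331] (np.float64(252.3), np.float64(189.8))
t 18.85 pos [ 0.5532 -0.1562  0.1342] yaw -1.402 q7 -1.44 w 0.597 F [0.4 0.1 0.3]
D x 1.0 y -0.5 z 118.7 twist 0.06
```

View pics/t9.png

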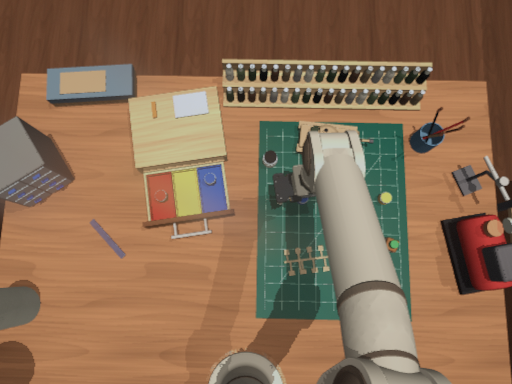

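Blue tin 1 stands in its tray at (210,179). Now I pick blue tin 2.

arm_command(
  deltas=[
    {"x": 1,"y": 0,"z": 30,"twist": 0},
    {"x": 1,"y": 0,"z": 60,"twist": 0},
    {"x": 1,"y": 0,"z": 90,"twist": 0},
    {"x": 1,"y": 0,"z": 110,"twist": 0},
    {"x": 1,"y": 0,"z": 117,"twist": 0},
  ],
)

```text
time: 19.4
position: [0.5518, -0.1555, 0.0146]
tcp_rot: [3.139, 0.003, -1.399]
force: [-0.2, 0.4, 0.6]
width: 0.597
```

arm_command(
  deltas=[
    {"x": 0,"y": 0,"z": 0,"twist": 0},
    {"x": 0,"y": 0,"z": 0,"twist": 0},
    {"x": 0,"y": 0,"z": 0,"twist": 0},
    {"x": 0,"y": 0,"z": 0,"twist": 0},
    {"x": 0,"y": 0,"z": 0,"twist": 0},
  ],
  jaw=0,
)

```text
time: 19.9
position: [0.5542, -0.1581, 0.0181]
tcp_rot: [-3.139, -0.001, -1.402]
force: [0.1, 1.6, 5.6]
width: 0.368
```

arm_command(
  deltas=[
    {"x": 0,"y": 0,"z": -15,"twist": 0},
    {"x": 0,"y": 0,"z": -40,"twist": 0},
    {"x": 0,"y": 0,"z": -75,"twist": 0},
    {"x": -10,"y": 0,"z": -100,"twist": 0},
    {"x": -30,"y": 0,"z": -108,"twist": 0},
  ],
)

```text
time: 20.4
position: [0.5498, -0.1304, 0.1283]
tcp_rot: [-3.137, -0.003, -1.406]
force: [0.1, 0.9, -0.6]
width: 0.364
```

```bash
python3 -c "
from h import *
p=dr(.551,.02);go(*p,.125,-1.407)"
```

```text
t 20.4 pos [ 0.5498 -0.1304  0.1283] yaw -1.406 q7 -1.5 w 0.364 F [ 0.1  0.9 -0.6]
D x -238.3 y -30.1 z 2.6 twist 0.01
```

arm_command(
  deltas=[
    {"x": -40,"y": -5,"z": 0,"twist": 0},
    {"x": -80,"y": -10,"z": 0,"twist": 0},
    {"x": -120,"y": -15,"z": 0,"twist": 0},
    {"x": -160,"y": -20,"z": 0,"twist": 0},
    {"x": -200,"y": -25,"z": 0,"twist": 0},
  ],
)

```text
time: 20.9
position: [0.5374, 0.0752, 0.1245]
tcp_rot: [3.14, 0.0, -1.401]
force: [-0.0, -0.0, -0.5]
width: 0.364
```

```bash
python3 -c "
from h import *
p=dr(.551,.02);go(*p,.05,-1.407)"
```

```text
t 20.9 pos [0.5374 0.0752 0.1245] yaw -1.401 q7 -1.89 w 0.364 F [-0.  -0.  -0.5]
D x -33.5 y -8.8 z 74.4 twist 0.06
```

arm_command(
  deltas=[
    {"x": -18,"y": -5,"z": 0,"twist": 0},
    {"x": -32,"y": -9,"z": 5,"twist": 0},
    {"x": -32,"y": -9,"z": 30,"twist": 0},
    {"x": -32,"y": -9,"z": 55,"twist": 0},
    {"x": -32,"y": -9,"z": 74,"twist": 0},
  ],
)

```text
time: 21.4
position: [0.5405, 0.1068, 0.0491]
tcp_rot: [3.139, 0.0, -1.401]
force: [-0.1, -0.1, -1.3]
width: 0.368
```

```bash
python3 -c "
from h import *
p=dr(.551,.02);go(*p,.035,-1.407)"
```

```text
t 21.4 pos [0.5405 0.1068 0.0491] yaw -1.401 q7 -2.02 w 0.368 F [-0.1 -0.1 -1.3]
D x -2.9 y -0.4 z 14.1 twist 0.07
```

arm_command(
  deltas=[
    {"x": -1,"y": 0,"z": 4,"twist": 0},
    {"x": -1,"y": 0,"z": 8,"twist": 0},
    {"x": -1,"y": 0,"z": 11,"twist": 0},
    {"x": -1,"y": 0,"z": 14,"twist": 0},
    {"x": -1,"y": 0,"z": 15,"twist": 0},
  ],
)

```text
time: 21.9
position: [0.5428, 0.1069, 0.0361]
tcp_rot: [-3.141, -0.0, -1.403]
force: [-0.0, 0.1, -0.2]
width: 0.366
```

arm_command(
  deltas=[
    {"x": 0,"y": 0,"z": 0.5,"twist": 0},
    {"x": 0,"y": 0,"z": 1,"twist": 0},
    {"x": 0,"y": 0,"z": 1,"twist": 0},
    {"x": 0,"y": 0,"z": 1,"twist": 0},
    {"x": 0,"y": 0,"z": 1,"twist": 0},
  ],
)

```text
time: 22.4
position: [0.5426, 0.1069, 0.0351]
tcp_rot: [-3.141, -0.0, -1.402]
force: [-0.0, -0.6, 3.3]
width: 0.365
```

Contact. I release, back off and head for the yellow tins.

arm_command(
  deltas=[
    {"x": 0,"y": 0,"z": 0,"twist": 0},
    {"x": 0,"y": 0,"z": 0,"twist": 0},
    {"x": 0,"y": 0,"z": 0,"twist": 0},
    {"x": 0,"y": 0,"z": -10,"twist": 0},
    {"x": 0,"y": 0,"z": -40,"twist": 0},
  ],
  jaw=60,
)

```text
time: 22.9
position: [0.54, 0.1064, 0.0732]
tcp_rot: [3.136, 0.0, -1.402]
force: [0.0, -0.1, -1.0]
width: 0.597
```

arm_command(
  deltas=[
    {"x": 15,"y": 0,"z": -30,"twist": 0},
    {"x": 50,"y": 10,"z": -55,"twist": 0},
    {"x": 95,"y": 10,"z": -60,"twist": 0},
    {"x": 140,"y": 20,"z": -60,"twist": 0},
    {"x": 185,"y": 20,"z": -60,"twist": 0},
  ],
)

```text
time: 23.4
position: [0.5531, -0.0806, 0.136]
tcp_rot: [-3.141, -0.001, -1.402]
force: [1.9, -0.2, 0.1]
width: 0.601
```

```bash
python3 -c "
from h import *
go(.4445,-.295,.135,-1.407)
c=cam('side');save(c,'s10.png')
for t in tins(c): print(*t)"
```

```text
t 23.4 pos [ 0.5531 -0.0806  0.136 ] yaw -1.402 q7 -1.58 w 0.601 F [ 1.9 -0.2  0.1]
D x 193.0 y 143.1 z 1.1 twist 0.06
yellow 35 [0.6259 0.1932] [0.6267 0.2006 0.0283] (np.float64(270.9), np.float64(161.1))
yellow 131 [ 0.4446 -0.2964] [ 0.4446 -0.2963  0.034 ] (np.float64(212.9), np.float64(296.6))
yellow 163 [ 0.5588 -0.4046] [ 0.5588 -0.4045  0.0339] (np.float64(265.0), np.float64(339.7))
```

arm_command(
  deltas=[
    {"x": 34,"y": 25,"z": 0,"twist": 0},
    {"x": 68,"y": 50,"z": 0,"twist": 0},
    {"x": 102,"y": 75,"z": 0,"twist": 0},
    {"x": 136,"y": 100,"z": 0,"twist": 0},
    {"x": 165,"y": 122,"z": 0,"twist": 0},
  ],
)

```text
time: 23.95
position: [0.46, -0.2639, 0.1354]
tcp_rot: [-3.141, -0.001, -1.403]
force: [0.8, -0.8, -0.1]
width: 0.6
```

arm_command(
  deltas=[
    {"x": 15,"y": 11,"z": 0,"twist": 0},
    {"x": 28,"y": 21,"z": 0,"twist": 0},
    {"x": 28,"y": 21,"z": 0,"twist": 0},
    {"x": 28,"y": 21,"z": 0,"twist": 0},
    {"x": 28,"y": 21,"z": 0,"twist": 0},
  ],
)

```text
time: 24.45
position: [0.446, -0.2915, 0.135]
tcp_rot: [-3.141, 0.0, -1.4]
force: [-0.4, 1.3, -0.5]
width: 0.6
```

```bash
python3 -c "
from h import *
c=cam('wrist');save(c,'w11.png')
T=[t for t in tins(c,amin=40)]
for t in T: print(*t)
b=[t for t in T if t[0]=='yellow']
if b:
  b=min(b,key=lambda t:abs(t[4][0]-256)+abs(t[4][1]-190));go(*b[2],.0155,-1.407)
c=cam('top');save(c,'t11.png')"
```

```text
(no output)
```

View pics/w11.png

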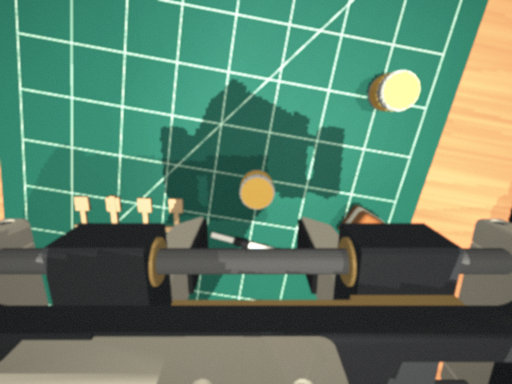

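View pics/t11.png

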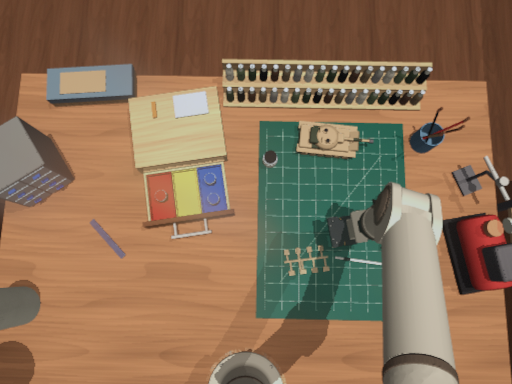

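```bash
python3 -c "
from h import *
c=cam('wrist');p=ray(c,257,190,.034);print(p);go(*p[:2],.0155,-1.407)
p=ray(c,401,91,.034);print(p)
P=pts(c);print(P[190,257],P[91,401])"
```

```text
[ 0.44744476 -0.29547382  0.034     ]
t 24.6 pos [ 0.4458 -0.2918  0.1349] yaw -1.4 q7 -1.12 w 0.598 F [-0.2  0.1  0.8]
D x 3.9 y -0.9 z 119.4 twist 0.08
[ 0.55742547 -0.40379709  0.034     ]
[ 0.44742879 -0.29547768  0.0339421 ] [ 0.55755612 -0.40421774  0.03313669]
```

arm_command(
  deltas=[
    {"x": 4,"y": 0,"z": 30,"twist": 0},
    {"x": 4,"y": 0,"z": 60,"twist": 0},
    {"x": 4,"y": 0,"z": 90,"twist": 0},
    {"x": 4,"y": 0,"z": 110,"twist": 0},
    {"x": 4,"y": 0,"z": 118,"twist": 0},
  ],
)

```text
time: 25.1
position: [0.4448, -0.2954, 0.0147]
tcp_rot: [3.139, 0.003, -1.401]
force: [-0.0, -0.6, 0.3]
width: 0.6
```

arm_command(
  deltas=[
    {"x": 0,"y": 0,"z": 0,"twist": 0},
    {"x": 0,"y": 0,"z": 0,"twist": 0},
    {"x": 0,"y": 0,"z": 0,"twist": 0},
    {"x": 0,"y": 0,"z": 0,"twist": 0},
    {"x": 0,"y": 0,"z": 0,"twist": 0},
  ],
  jaw=0,
)

```text
time: 25.6
position: [0.4468, -0.2975, 0.0179]
tcp_rot: [-3.14, -0.002, -1.402]
force: [0.1, 0.3, 5.3]
width: 0.366
```

arm_command(
  deltas=[
    {"x": 0,"y": 0,"z": -15,"twist": 0},
    {"x": 0,"y": 0,"z": -40,"twist": 0},
    {"x": 0,"y": 0,"z": -75,"twist": 0},
    {"x": -10,"y": -5,"z": -100,"twist": 0},
    {"x": -40,"y": -20,"z": -108,"twist": 0},
  ],
)

```text
time: 26.1
position: [0.4594, -0.2584, 0.1285]
tcp_rot: [-3.139, -0.005, -1.409]
force: [1.0, -0.4, -1.6]
width: 0.363
```

```bash
python3 -c "
from h import *
p=dr(.615,.0955);go(*p,.125,-1.407)"
```

```text
t 26.1 pos [ 0.4594 -0.2584  0.1285] yaw -1.409 q7 -1.21 w 0.363 F [ 1.  -0.4 -1.6]
D x -425.9 y -203.1 z 1.8 twist -0.02
```

arm_command(
  deltas=[
    {"x": -40,"y": -19,"z": 0,"twist": 0},
    {"x": -80,"y": -38,"z": 0,"twist": 0},
    {"x": -120,"y": -57,"z": 0,"twist": 0},
    {"x": -160,"y": -76,"z": 0,"twist": 0},
    {"x": -200,"y": -95,"z": 0,"twist": 0},
  ],
)

```text
time: 26.6
position: [0.5191, -0.0397, 0.1259]
tcp_rot: [-3.141, -0.001, -1.403]
force: [0.2, 0.3, 0.9]
width: 0.367
```

arm_command(
  deltas=[
    {"x": -40,"y": -19,"z": 0,"twist": 0},
    {"x": -80,"y": -38,"z": 0,"twist": 0},
    {"x": -120,"y": -57,"z": 0,"twist": 0},
    {"x": -160,"y": -76,"z": 0,"twist": 0},
    {"x": -185,"y": -88,"z": 0,"twist": 0},
  ],
)

```text
time: 27.1
position: [0.5748, 0.1604, 0.1261]
tcp_rot: [-3.14, 0.002, -1.399]
force: [0.1, 0.5, -0.8]
width: 0.368
```

```bash
python3 -c "
from h import *
p=dr(.615,.0955);go(*p,.05,-1.407)"
```

```text
t 27.1 pos [0.5748 0.1604 0.1261] yaw -1.399 q7 -2.03 w 0.368 F [ 0.1  0.5 -0.8]
D x -30.8 y -21.9 z 76.2 twist 0.09
```

arm_command(
  deltas=[
    {"x": -16,"y": -11,"z": 0,"twist": 0},
    {"x": -30,"y": -21,"z": 5,"twist": 0},
    {"x": -30,"y": -21,"z": 30,"twist": 0},
    {"x": -30,"y": -21,"z": 55,"twist": 0},
    {"x": -30,"y": -21,"z": 75,"twist": 0},
  ],
)

```text
time: 27.6
position: [0.5899, 0.1888, 0.0494]
tcp_rot: [3.141, -0.0, -1.402]
force: [0.5, -0.3, -1.2]
width: 0.37
```

```bash
python3 -c "
from h import *
p=dr(.615,.0955);go(*p,.035,-1.407)"
```

```text
t 27.6 pos [0.5899 0.1888 0.0494] yaw -1.402 q7 -2.12 w 0.37 F [ 0.5 -0.3 -1.2]
D x -5.5 y -2.3 z 14.4 twist 0.06
```

arm_command(
  deltas=[
    {"x": -3,"y": -1,"z": 4,"twist": 0},
    {"x": -3,"y": -1,"z": 8,"twist": 0},
    {"x": -3,"y": -1,"z": 11,"twist": 0},
    {"x": -3,"y": -1,"z": 14,"twist": 0},
    {"x": -3,"y": -1,"z": 15,"twist": 0},
  ],
)

```text
time: 28.1
position: [0.5912, 0.1922, 0.0353]
tcp_rot: [-3.141, -0.0, -1.402]
force: [-0.7, -0.2, -0.4]
width: 0.364
```

arm_command(
  deltas=[
    {"x": 0,"y": 0,"z": 0.5,"twist": 0},
    {"x": 0,"y": 0,"z": 1,"twist": 0},
    {"x": 0,"y": 0,"z": 1,"twist": 0},
    {"x": 0,"y": 0,"z": 1,"twist": 0},
    {"x": 0,"y": 0,"z": 1,"twist": 0},
  ],
)

```text
time: 28.6
position: [0.5916, 0.1923, 0.035]
tcp_rot: [-3.14, -0.0, -1.402]
force: [-1.8, -0.3, 4.6]
width: 0.365
```

arm_command(
  deltas=[
    {"x": 0,"y": 0,"z": 0,"twist": 0},
    {"x": 0,"y": 0,"z": 0,"twist": 0},
    {"x": 0,"y": 0,"z": 0,"twist": 0},
    {"x": 0,"y": 0,"z": -10,"twist": 0},
    {"x": 0,"y": 0,"z": -40,"twist": 0},
  ],
  jaw=58,
)

```text
time: 29.1
position: [0.5883, 0.1913, 0.0717]
tcp_rot: [3.136, -0.001, -1.402]
force: [-0.6, -0.6, -0.4]
width: 0.576
```

```bash
python3 -c "
from h import *
go(.5575,-.404,.135,-1.407)"
```

```text
t 29.1 pos [0.5883 0.1913 0.0717] yaw -1.402 q7 -2.11 w 0.576 F [-0.6 -0.6 -0.4]
D x 581.7 y 130.7 z -62.1 twist 0.06
```

arm_command(
  deltas=[
    {"x": 10,"y": 2,"z": -35,"twist": 0},
    {"x": 50,"y": 11,"z": -60,"twist": 0},
    {"x": 95,"y": 21,"z": -62,"twist": 0},
    {"x": 140,"y": 31,"z": -62,"twist": 0},
    {"x": 185,"y": 41,"z": -62,"twist": 0},
  ],
)

```text
time: 29.6
position: [0.5815, 0.0014, 0.137]
tcp_rot: [-3.14, -0.001, -1.402]
force: [0.2, -0.0, 0.3]
width: 0.58
```

arm_command(
  deltas=[
    {"x": 45,"y": 10,"z": 0,"twist": 0},
    {"x": 90,"y": 20,"z": 0,"twist": 0},
    {"x": 135,"y": 30,"z": 0,"twist": 0},
    {"x": 180,"y": 41,"z": 0,"twist": 0},
    {"x": 225,"y": 51,"z": 0,"twist": 0},
  ],
)

```text
time: 30.1
position: [0.5686, -0.2292, 0.1366]
tcp_rot: [-3.141, -0.0, -1.402]
force: [1.5, -0.7, -0.2]
width: 0.581
```

```bash
python3 -c "
from h import *
go(.5575,-.404,.135,-1.407)"
```

```text
t 30.1 pos [ 0.5686 -0.2292  0.1366] yaw -1.402 q7 -1.34 w 0.581 F [ 1.5 -0.7 -0.2]
D x 170.4 y 40.3 z 1.6 twist 0.06
```

arm_command(
  deltas=[
    {"x": 45,"y": 10,"z": 0,"twist": 0},
    {"x": 90,"y": 20,"z": 0,"twist": 0},
    {"x": 135,"y": 30,"z": 0,"twist": 0},
    {"x": 168,"y": 39,"z": 0,"twist": 0},
    {"x": 168,"y": 39,"z": 0,"twist": 0},
  ],
)

```text
time: 30.6
position: [0.5554, -0.408, 0.1358]
tcp_rot: [3.14, -0.004, -1.412]
force: [-0.1, -0.3, -0.0]
width: 0.581
```

```bash
python3 -c "
from h import *
c=cam('wrist');save(c,'w12.png')
go(.5575,-.404,.0155,-1.407)
c=cam('top');save(c,'t12.png')"
```

```text
t 30.65 pos [ 0.5568 -0.4037  0.1357] yaw -1.408 q7 -1.08 w 0.579 F [-0.4  0.7 -0.3]
D x 0.3 y -0.8 z 120.2 twist -0.02
```

View pics/w12.png

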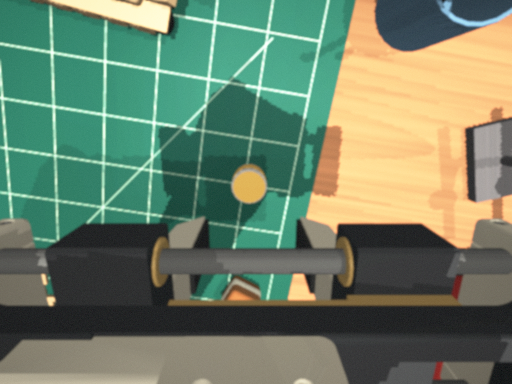

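View pics/t12.png

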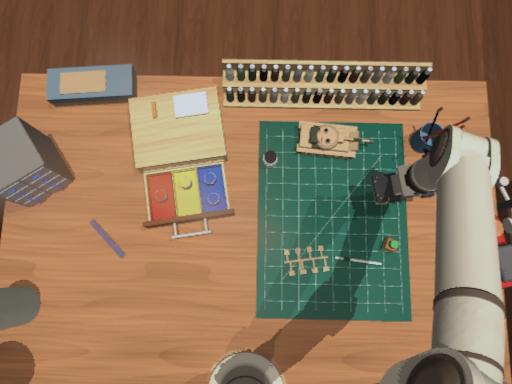

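```bash
python3 -c "
from h import *
c=cam('side');save(c,'s12.png')
c=cam('wrist');P=pts(c);p=ray(c,249,184,.034);print(p,P[184,249]);go(*p[:2],.0155,-1.407)
c=cam('top');P=pts(c)
for v in range(120,200,8): print(v,[(round(float(P[v,u,2]),2)) for u in range(400,480,8)])
print(P[136,430],P[160,440])"
```

```text
[ 0.56465457 -0.39362386  0.034     ] [ 0.56429949 -0.39366781  0.03262393]
t 30.8 pos [ 0.5593 -0.3975  0.1361] yaw -1.4 q7 -1.08 w 0.584 F [-0.2  0.5 -0.4]
D x -2.7 y -5.8 z 120.6 twist 0.08
120 [-0.0, 0.0, -0.0, -0.0, -0.0, 0.0, 0.0, -0.0, 0.2, -0.0]
128 [-0.0, -0.0, 0.0, 0.04, 0.05, 0.49, 0.53, 0.53, -0.0, 0.0]
136 [-0.0, 0.0, 0.06, 0.04, 0.12, 0.52, 0.54, 0.54, 0.54, 0.53]
144 [-0.0, 0.0, 0.04, 0.08, 0.5, 0.53, 0.56, 0.55, 0.54, 0.54]
152 [0.0, -0.01, -0.0, 0.41, 0.51, 0.53, 0.56, 0.56, 0.56, 0.56]
160 [-0.0, -0.01, 0.37, 0.43, 0.51, 0.54, 0.56, 0.56, 0.56, 0.57]
168 [0.3, 0.34, 0.39, 0.42, 0.51, 0.55, 0.56, 0.57, 0.58, 0.58]
176 [0.3, 0.34, 0.37, 0.41, 0.52, 0.56, 0.57, 0.58, 0.59, 0.59]
184 [0.3, 0.31, 0.35, 0.37, 0.52, 0.56, 0.58, 0.59, 0.6, 0.6]
192 [0.3, 0.3, 0.3, 0.29, 0.22, 0.57, 0.59, 0.6, 0.61, 0.61]
[ 0.72629796 -0.51567573  0.0958941 ] [ 0.53379583 -0.34075861  0.53904886]
```

View pics/s12.png

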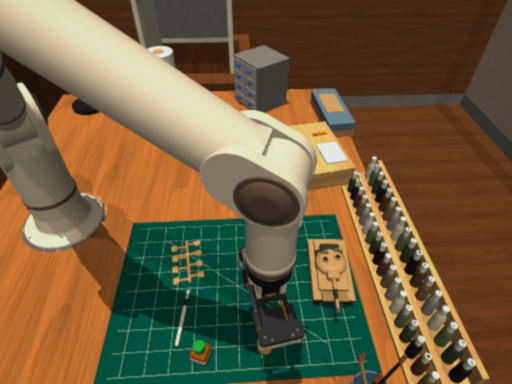

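The arm was still settling and the two estimates disagree, so I measure again.

```bash
python3 -c "
from h import *
for i in range(2):
  c=cam('wrist');save(c,'w13.png')
  hsv=cv2.cvtColor(c['img'],cv2.COLOR_RGB2HSV);P=pts(c)
  m=(hsv[...,0]>12)&(hsv[...,0]<40)&(hsv[...,1]>80)&(abs(P[...,2]-.033)<.004);m[220:]=0
  k,l,st,ce=cv2.connectedComponentsWithStats(m.astype(np.uint8));j=1+st[1:,4].argmax();print(st[j],ce[j])
  p=ray(c,*ce[j],.034);print(p);go(*p[:2],.0155,-1.407)
"
```

```text
[244 177  32  32 796] [259.55150754 192.49371859]
[ 0.55864805 -0.4038181   0.034     ]
t 30.9 pos [ 0.5595 -0.3972  0.1361] yaw -1.399 q7 -1.08 w 0.582 F [ 0.3 -0.5  0. ]
D x 6.5 y 2.1 z 120.6 twist 0.09
[244 177  32  32 798] [259.46240602 192.48746867]
[ 0.55865129 -0.40381894  0.034     ]
t 30.95 pos [ 0.5594 -0.3975  0.1362] yaw -1.399 q7 -1.08 w 0.584 F [-0.1  0.1 -0.3]
D x 6.1 y 1.9 z 120.6 twist 0.09
```

arm_command(
  deltas=[
    {"x": 6,"y": 1,"z": 25,"twist": 0},
    {"x": 6,"y": 1,"z": 55,"twist": 0},
    {"x": 6,"y": 1,"z": 85,"twist": 0},
    {"x": 6,"y": 1,"z": 110,"twist": 0},
    {"x": 6,"y": 1,"z": 119,"twist": 0},
  ],
)

```text
time: 31.45
position: [0.5571, -0.4033, 0.0138]
tcp_rot: [3.138, 0.004, -1.4]
force: [-0.6, 0.5, -0.6]
width: 0.581
```

arm_command(
  deltas=[
    {"x": 0,"y": 0,"z": 0,"twist": 0},
    {"x": 0,"y": 0,"z": 0,"twist": 0},
    {"x": 0,"y": 0,"z": 0,"twist": 0},
    {"x": 0,"y": 0,"z": 0,"twist": 0},
    {"x": 0,"y": 0,"z": 0,"twist": 0},
  ],
  jaw=0,
)

```text
time: 31.95
position: [0.56, -0.4061, 0.0186]
tcp_rot: [-3.139, -0.002, -1.402]
force: [0.6, 0.8, 6.3]
width: 0.365
```

arm_command(
  deltas=[
    {"x": 0,"y": 0,"z": -15,"twist": 0},
    {"x": 0,"y": 0,"z": -40,"twist": 0},
    {"x": 0,"y": 0,"z": -75,"twist": 0},
    {"x": -10,"y": -1,"z": -100,"twist": 0},
    {"x": -40,"y": -2,"z": -108,"twist": 0},
  ],
)

```text
time: 32.45
position: [0.555, -0.3706, 0.1292]
tcp_rot: [-3.137, -0.007, -1.408]
force: [0.5, 0.2, 0.5]
width: 0.366
```

```bash
python3 -c "
from h import *
p=dr(.551,.0955);go(*p,.125,-1.407)"
```

```text
t 32.45 pos [ 0.555  -0.3706  0.1292] yaw -1.408 q7 -1.13 w 0.366 F [0.5 0.2 0.5]
D x -551.8 y -63.5 z 0.9 twist -0.01
```

arm_command(
  deltas=[
    {"x": -42,"y": -5,"z": 0,"twist": 0},
    {"x": -84,"y": -10,"z": 0,"twist": 0},
    {"x": -126,"y": -15,"z": 0,"twist": 0},
    {"x": -168,"y": -20,"z": 0,"twist": 0},
    {"x": -210,"y": -25,"z": 0,"twist": 0},
  ],
)

```text
time: 32.95
position: [0.5429, -0.1534, 0.1257]
tcp_rot: [-3.141, -0.001, -1.403]
force: [0.4, 0.2, -0.9]
width: 0.365
```

arm_command(
  deltas=[
    {"x": -42,"y": -5,"z": 0,"twist": 0},
    {"x": -84,"y": -10,"z": 0,"twist": 0},
    {"x": -126,"y": -15,"z": 0,"twist": 0},
    {"x": -168,"y": -20,"z": 0,"twist": 0},
    {"x": -210,"y": -25,"z": 0,"twist": 0},
  ],
)

```text
time: 33.45
position: [0.5325, 0.0578, 0.1257]
tcp_rot: [-3.141, -0.001, -1.403]
force: [1.4, 1.2, 0.5]
width: 0.363
```

```bash
python3 -c "
from h import *
p=dr(.551,.0955);go(*p,.125,-1.407)"
```

```text
t 33.45 pos [0.5325 0.0578 0.1257] yaw -1.403 q7 -1.87 w 0.363 F [1.4 1.2 0.5]
D x -125.3 y -16.7 z 0.6 twist 0.05
```

arm_command(
  deltas=[
    {"x": -35,"y": -5,"z": 0,"twist": 0},
    {"x": -70,"y": -9,"z": 0,"twist": 0},
    {"x": -105,"y": -14,"z": 0,"twist": 0},
    {"x": -124,"y": -16,"z": 10,"twist": 0},
    {"x": -124,"y": -16,"z": 30,"twist": 0},
  ],
)

```text
time: 33.95
position: [0.5285, 0.1868, 0.0972]
tcp_rot: [-3.136, 0.003, -1.397]
force: [0.5, -1.2, -1.3]
width: 0.365
```

```bash
python3 -c "
from h import *
p=dr(.551,.0955);go(*p,.05,-1.407)"
```

```text
t 33.95 pos [0.5285 0.1868 0.0972] yaw -1.397 q7 -2.13 w 0.365 F [ 0.5 -1.2 -1.3]
D x 2.6 y 1.2 z 47.2 twist 0.12
```

arm_command(
  deltas=[
    {"x": 0,"y": 0,"z": 12,"twist": 0},
    {"x": 0,"y": 0,"z": 27,"twist": 0},
    {"x": 0,"y": 0,"z": 40,"twist": 0},
    {"x": 0,"y": 0,"z": 45,"twist": 0},
    {"x": 0,"y": 0,"z": 45,"twist": 0},
  ],
)

```text
time: 34.45
position: [0.5271, 0.1808, 0.0488]
tcp_rot: [3.14, -0.0, -1.403]
force: [-0.2, 0.5, -1.2]
width: 0.363
```

```bash
python3 -c "
from h import *
p=dr(.551,.0955);go(*p,.0356,-1.407)"
```

```text
t 34.45 pos [0.5271 0.1808 0.0488] yaw -1.403 q7 -2.17 w 0.363 F [-0.2  0.5 -1.2]
D x -3.2 y -1.4 z 13.2 twist 0.05
```

arm_command(
  deltas=[
    {"x": -2,"y": -1,"z": 4,"twist": 0},
    {"x": -2,"y": -1,"z": 8,"twist": 0},
    {"x": -2,"y": -1,"z": 11,"twist": 0},
    {"x": -2,"y": -1,"z": 13,"twist": 0},
    {"x": -2,"y": -1,"z": 13,"twist": 0},
  ],
)

```text
time: 34.95
position: [0.5281, 0.1835, 0.0365]
tcp_rot: [3.141, -0.0, -1.402]
force: [0.9, 0.2, -0.7]
width: 0.363
```

arm_command(
  deltas=[
    {"x": 0,"y": 0,"z": 0.5,"twist": 0},
    {"x": 0,"y": 0,"z": 1,"twist": 0},
    {"x": 0,"y": 0,"z": 1,"twist": 0},
    {"x": 0,"y": 0,"z": 1,"twist": 0},
    {"x": 0,"y": 0,"z": 1,"twist": 0},
  ],
)

```text
time: 35.45
position: [0.5284, 0.1837, 0.0358]
tcp_rot: [-3.141, 0.0, -1.402]
force: [0.5, -0.5, -0.4]
width: 0.362
```

No contact yet, so I go a little lower.

arm_command(
  deltas=[
    {"x": 0,"y": 0,"z": 0.5,"twist": 0},
    {"x": 0,"y": 0,"z": 1,"twist": 0},
    {"x": 0,"y": 0,"z": 1,"twist": 0},
    {"x": 0,"y": 0,"z": 1,"twist": 0},
    {"x": 0,"y": 0,"z": 1,"twist": 0},
  ],
)

```text
time: 35.95
position: [0.5289, 0.1838, 0.0356]
tcp_rot: [-3.14, -0.0, -1.402]
force: [-1.2, -0.3, 5.7]
width: 0.364
```

arm_command(
  deltas=[
    {"x": 0,"y": 0,"z": 0,"twist": 0},
    {"x": 0,"y": 0,"z": 0,"twist": 0},
    {"x": 0,"y": 0,"z": 0,"twist": 0},
    {"x": 0,"y": 0,"z": -10,"twist": 0},
    {"x": 0,"y": 0,"z": -40,"twist": 0},
  ],
  jaw=58,
)

```text
time: 36.45
position: [0.526, 0.1827, 0.0731]
tcp_rot: [3.136, -0.001, -1.402]
force: [0.7, 0.3, 1.0]
width: 0.58
```

arm_command(
  deltas=[
    {"x": 0,"y": 15,"z": -40,"twist": -1.5},
    {"x": 0,"y": 55,"z": -75,"twist": -3},
    {"x": 0,"y": 95,"z": -90,"twist": -4.5},
    {"x": 0,"y": 130,"z": -90,"twist": -6},
    {"x": 0,"y": 135,"z": -90,"twist": -7.5},
  ],
  jaw=30,
)

```text
time: 36.95
position: [0.3912, 0.1597, 0.165]
tcp_rot: [3.138, -0.002, -0.74]
force: [0.4, -0.1, -0.2]
width: 0.301
```

```bash
python3 -c "
from h import *
go(.4347,.168,.15,.164,)
c=cam('top');save(c,'t14.png');c=cam('side');save(c,'s14.png')
cv2.imwrite('pics/s14c.png',cv2.resize(c['img'][110:260,200:350],None,fx=4,fy=4,interpolation=2)[:,:,::-1])"
```

```text
t 36.95 pos [0.3912 0.1597 0.165 ] yaw -0.74 q7 -1.44 w 0.301 F [ 0.4 -0.1 -0.2]
D x 26.5 y -35.5 z 15.0 twist -10.36
```

View pics/t14.png

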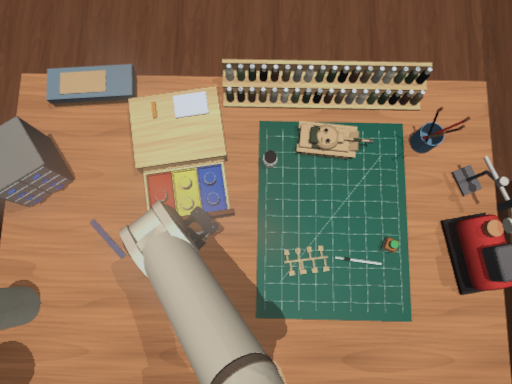

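View pics/s14c.png

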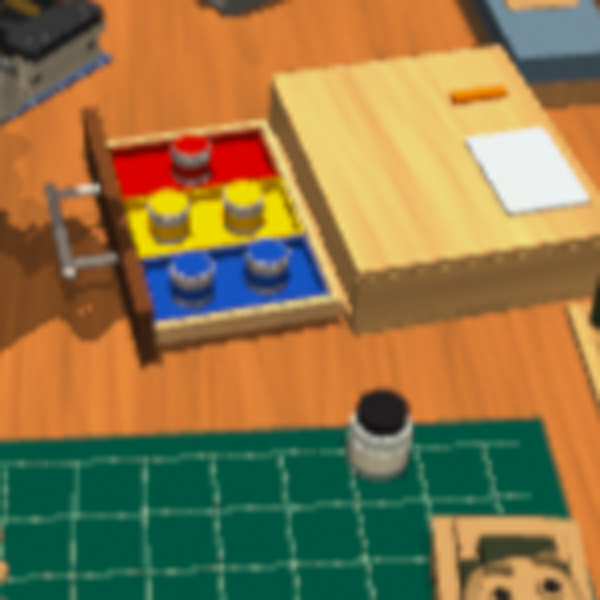

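All five tins stand in their own trays. Now I go back to the handle to push the drawer shut.

arm_command(
  deltas=[
    {"x": 5,"y": -7,"z": 0,"twist": -1.6},
    {"x": 10,"y": -14,"z": 0,"twist": -3.2},
    {"x": 16,"y": -21,"z": 0,"twist": -4.8},
    {"x": 21,"y": -28,"z": 0,"twist": -6.4},
    {"x": 26,"y": -35,"z": 0,"twist": -8},
  ],
)

```text
time: 37.55
position: [0.4396, 0.1694, 0.165]
tcp_rot: [-3.141, -0.001, -0.049]
force: [0.3, 0.4, -0.3]
width: 0.3
```

```bash
python3 -c "
from h import *
go(.4347,.168,.15,.164,)"
```

```text
t 37.55 pos [0.4396 0.1694 0.165 ] yaw -0.049 q7 -0.86 w 0.3 F [ 0.3  0.4 -0.3]
D x -4.9 y 1.6 z 15.0 twist -2.44
```

arm_command(
  deltas=[
    {"x": -4,"y": 1,"z": 5,"twist": -1.2},
    {"x": -4,"y": 1,"z": 15,"twist": -2.44},
    {"x": -4,"y": 1,"z": 25,"twist": -2.44},
    {"x": -4,"y": 1,"z": 25,"twist": -2.44},
    {"x": -4,"y": 1,"z": 25,"twist": -2.44},
  ],
)

```text
time: 38.05
position: [0.4342, 0.1684, 0.1396]
tcp_rot: [-3.141, 0.0, 0.16]
force: [-0.7, 0.1, -0.5]
width: 0.3
```

```bash
python3 -c "
from h import *
go(.4347,.168,.021,.164,)
c=cam('wrist');save(c,'w15.png')
n=np.array([np.cos(.163),np.sin(.163)])
P=pts(c)
m=(abs(P[...,2]-.042)<.006)
q=P[m];q=q[(q[:,:2]@NX<.475)&(q[:,:2]@NX>.43)];print(len(q),np.median(q[:,:2]@NX),q.mean(0))
print(readout.sense()['position'][:2]@NX)"
```

```text
t 38.05 pos [0.4342 0.1684 0.1396] yaw 0.16 q7 -0.72 w 0.3 F [-0.7  0.1 -0.5]
D x 0.5 y 0.5 z 118.6 twist -0.04
1423 0.46000369307844724 [0.43814232 0.17396366 0.04238921]
0.45607506984000407
```

View pics/w15.png

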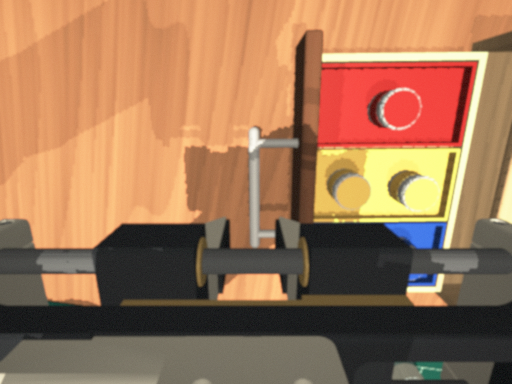

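arm_command(
  deltas=[
    {"x": 0.5,"y": 0,"z": 25,"twist": 0},
    {"x": 0.5,"y": 0,"z": 50,"twist": 0},
    {"x": 0.5,"y": 0,"z": 75,"twist": 0},
    {"x": 0.5,"y": 0,"z": 100,"twist": 0},
    {"x": 0.5,"y": 0,"z": 118,"twist": 0},
  ],
)

```text
time: 38.6
position: [0.4348, 0.1682, 0.0209]
tcp_rot: [3.141, -0.0, 0.161]
force: [0.4, -0.2, 0.2]
width: 0.303
```

arm_command(
  deltas=[
    {"x": 0,"y": 0,"z": 0,"twist": 0},
    {"x": 0,"y": 0,"z": 0,"twist": 0},
    {"x": 0,"y": 0,"z": 0,"twist": 0},
    {"x": 0,"y": 0,"z": 0,"twist": 0},
    {"x": 0,"y": 0,"z": 0,"twist": 0},
  ],
  jaw=0,
  squeeze=25,
)

```text
time: 39.1
position: [0.4356, 0.1689, 0.0228]
tcp_rot: [-3.141, -0.002, 0.163]
force: [-0.4, 0.6, 3.8]
width: 0.096
```

```bash
python3 -c "
from h import *
go(.593,.195,.021,.164,)"
```

```text
t 39.1 pos [0.4356 0.1689 0.0228] yaw 0.163 q7 -0.92 w 0.096 F [-0.4  0.6  3.8]
D x 159.5 y -0.2 z 2.2 twist -0.01
```

arm_command(
  deltas=[
    {"x": 3,"y": 0,"z": 0,"twist": 0},
    {"x": 10,"y": 0,"z": 0,"twist": 0},
    {"x": 20,"y": 0,"z": 0,"twist": 0},
    {"x": 32,"y": 0,"z": 0,"twist": 0},
    {"x": 44,"y": 0,"z": 0,"twist": 0},
  ],
)

```text
time: 39.6
position: [0.4785, 0.1762, 0.0228]
tcp_rot: [-3.141, -0.001, 0.164]
force: [-2.5, 1.4, 7.7]
width: 0.098
```

arm_command(
  deltas=[
    {"x": 12,"y": 0,"z": 0,"twist": 0},
    {"x": 24,"y": 0,"z": 0,"twist": 0},
    {"x": 36,"y": 0,"z": 0,"twist": 0},
    {"x": 48,"y": 0,"z": 0,"twist": 0},
    {"x": 60,"y": 0,"z": 0,"twist": 0},
  ],
)

```text
time: 40.1
position: [0.5375, 0.1864, 0.0228]
tcp_rot: [-3.141, -0.001, 0.164]
force: [-1.6, 1.2, 6.2]
width: 0.097
```

arm_command(
  deltas=[
    {"x": 12,"y": 0,"z": 0,"twist": 0},
    {"x": 23,"y": 0,"z": 0,"twist": 0},
    {"x": 32,"y": 0,"z": 0,"twist": 0},
    {"x": 38,"y": 0,"z": 0,"twist": 0},
    {"x": 42,"y": 0,"z": 0,"twist": 0},
  ],
)

```text
time: 40.6
position: [0.5792, 0.1935, 0.0228]
tcp_rot: [-3.14, -0.001, 0.164]
force: [-1.6, 2.6, 6.1]
width: 0.099
```

```bash
python3 -c "
from h import *
go(.593,.195,.021,.164,);print(readout.sense()['position'][:2]@NX)"
```

```text
t 40.6 pos [0.5792 0.1935 0.0228] yaw 0.164 q7 -0.77 w 0.099 F [-1.6  2.6  6.1]
D x 13.9 y 0.8 z 1.8 twist -0.00
0.6030240352544197
```

arm_command(
  deltas=[
    {"x": 3,"y": 0,"z": 0,"twist": 0},
    {"x": 6,"y": 0,"z": 0,"twist": 0},
    {"x": 9,"y": 0,"z": 0,"twist": 0},
    {"x": 11,"y": 0,"z": 0,"twist": 0},
    {"x": 12,"y": 0,"z": 0,"twist": 0},
  ],
)

```text
time: 41.1
position: [0.5907, 0.1954, 0.0228]
tcp_rot: [-3.14, -0.001, 0.164]
force: [-2.1, 2.8, 6.0]
width: 0.098
```

arm_command(
  deltas=[
    {"x": 0.5,"y": 0,"z": 0,"twist": 0},
    {"x": 1,"y": 0,"z": 0,"twist": 0},
    {"x": 1.5,"y": 0,"z": 0,"twist": 0},
    {"x": 2,"y": 0,"z": 0,"twist": 0},
    {"x": 2,"y": 0,"z": 0,"twist": 0},
  ],
)

```text
time: 41.6
position: [0.5921, 0.1957, 0.0228]
tcp_rot: [-3.14, -0.0, 0.164]
force: [-3.0, 1.6, 6.6]
width: 0.096
```

```bash
python3 -c "
from h import *
go(.593,.195,.021,.164,);print(readout.sense()['position'][:2]@NX)"
```

```text
t 41.6 pos [0.5921 0.1957 0.0228] yaw 0.164 q7 -0.75 w 0.096 F [-3.   1.6  6.6]
D x 0.8 y 0.8 z 1.8 twist 0.00
0.6161010346908049
```

Position matches the shut start (0.616). I press 2 mm more to be sure it is at the stop.

arm_command(
  deltas=[
    {"x": 0.5,"y": 0,"z": 0,"twist": 0},
    {"x": 1,"y": 0,"z": 0,"twist": 0},
    {"x": 1.5,"y": 0,"z": 0,"twist": 0},
    {"x": 2,"y": 0,"z": 0,"twist": 0},
    {"x": 2,"y": 0,"z": 0,"twist": 0},
  ],
)

```text
time: 42.1
position: [0.5921, 0.1957, 0.0228]
tcp_rot: [-3.141, 0.003, 0.165]
force: [-8.3, 0.8, 11.5]
width: 0.101
```

The drawer is at its stop: force rises with no motion. I release and lift away.

arm_command(
  deltas=[
    {"x": 0,"y": 0,"z": 0,"twist": 0},
    {"x": -2,"y": 0,"z": 0,"twist": 0},
    {"x": -2,"y": 0,"z": 0,"twist": 0},
    {"x": -2,"y": 0,"z": -10,"twist": 0},
    {"x": -2,"y": 0,"z": -30,"twist": 0},
  ],
  jaw=30,
)

```text
time: 42.6
position: [0.5914, 0.1935, 0.0513]
tcp_rot: [3.141, 0.003, 0.163]
force: [0.2, -0.4, 0.2]
width: 0.298
```

arm_command(
  deltas=[
    {"x": 0,"y": 0,"z": -30,"twist": 0},
    {"x": -30,"y": 10,"z": -70,"twist": 0},
    {"x": -60,"y": 40,"z": -110,"twist": 0},
    {"x": -80,"y": 80,"z": -130,"twist": 0},
    {"x": -90,"y": 120,"z": -130,"twist": 0},
  ],
)

```text
time: 43.1
position: [0.5237, 0.0627, 0.1864]
tcp_rot: [3.14, -0.006, 0.168]
force: [1.8, -1.0, 0.1]
width: 0.304
```

arm_command(
  deltas=[
    {"x": 0,"y": 40,"z": 0,"twist": 0},
    {"x": 0,"y": 60,"z": 0,"twist": 0},
    {"x": 0,"y": 60,"z": 0,"twist": 0},
    {"x": 0,"y": 60,"z": 0,"twist": 0},
    {"x": 0,"y": 60,"z": 0,"twist": 0},
  ],
)

```text
time: 43.6
position: [0.5329, 0.0039, 0.1826]
tcp_rot: [-3.141, -0.001, 0.166]
force: [0.3, -0.6, -0.2]
width: 0.296
```

```bash
python3 -c "
from h import *
go(.593,.195,.021,.164)
c=cam('top');save(c,'t16.png');z=cv2.imread('pics/top0.png')[:,:,::-1]
big=cv2.resize(c['img'][130:220,110:260],None,fx=5,fy=5,interpolation=2);cv2.imwrite('pics/cab16.png',big[:,:,::-1])
d=cv2.absdiff(c['img'],z).max(2);print('cab diff',(d[80:200,110:235]>40).sum())
for n,(r0,r1,c0,c1) in dict(tank=(115,165,290,378),jar=(145,170,260,282),glue=(232,256,380,404),sprue=(243,282,280,332),knife=(252,270,332,388),stick=(215,262,85,130)).items(): print(n,(d[r0:r1,c0:c1]>40).sum())
c=cam('side');save(c,'s16.png')"
```

```text
t 43.6 pos [0.5329 0.0039 0.1826] yaw 0.166 q7 -0.31 w 0.296 F [ 0.3 -0.6 -0.2]
D x 90.6 y -178.6 z 161.8 twist 0.02
cab diff 692
tank 0
jar 493
glue 0
sprue 1586
knife 265
stick 0
```

View pics/t16.png

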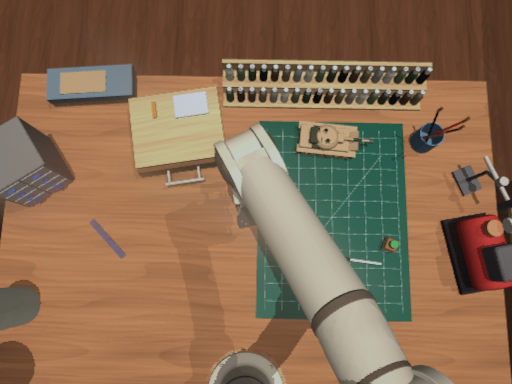

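View pics/s16.png

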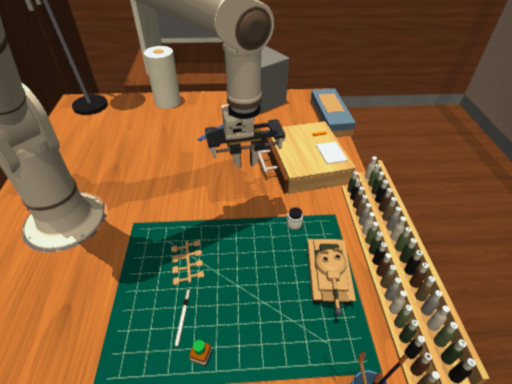

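View pics/cab16.png

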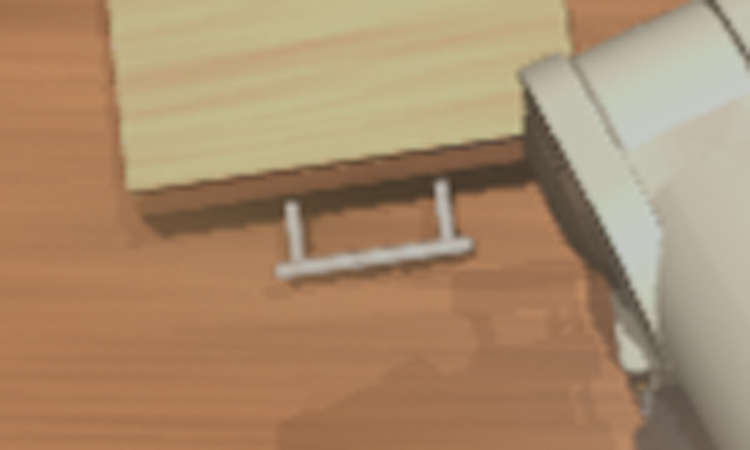

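The handle is back on its starting pixels, (277,271)–(472,243) in the crop. In the side view the jar, sprue, knife, bottle and tank are where they were at the start. I hand it in.

```bash
python3 -c "
from h import *
a=cv2.imread('pics/s16.png');b=cv2.imread('pics/side0.png');d=cv2.absdiff(a,b).max(2)
for n,(r0,r1,c0,c1) in dict(jar=(205,232,285,306),sprue=(236,286,168,206),knife=(290,350,172,192),glue=(338,364,186,214),tank=(235,320,305,356)).items(): print(n,(d[r0:r1,c0:c1]>50).sum())
print(ticket.job_done())"
```

```text
jar 8
sprue 164
knife 0
glue 0
tank 0
the job is handed in; nothing more can be done
None
```

The job is handed in at about 44 s. I pulled the drawer out about 0.16 m by its handle, then set down all five tins that were present: one red, two blue and two yellow, each in the tray of its own colour. Then I pushed the drawer back to its stop, let go and moved clear. One blue tin was knocked aside by about 4 cm during the run, and I picked it up from its new spot.

**What the last checks showed:**
- **Tins:** All five stood upright in the right trays just before closing. They were hidden after that, so I could not see them once the drawer was shut.
- **Drawer:** It reads shut. The gripper stopped where it first gripped the handle, the force rose with no further motion, and the handle is on the same image pixels as at the start.
- **Tank, glue bottle, sanding stick:** Comparing pictures from start and end shows no change for any of them.
- **Jar and knife:** The arm blocked these in the top view, but the side view shows almost no change (8 and 0 pixels).
- **Sprue:** The side view shows 164 changed pixels around it, and the arm blocked it in the top view. It looks to be in the same place, and the cause may be shadow, but I did not measure its position separately.

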